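# Hang the new lamp in an under-sink UV steriliser

## Task

Take the black dust cover off the gland of the steel UV water steriliser and leave it in the open bay of the grey caddy, then draw the new lamp out of its carton by its upper ceramic head and lower it upright into the gland without letting it touch the steriliser anywhere. Finish with the lamp still held in the gripper, still and centred in the bore, the underside of its head about 30 mm above the mouth, so that I can clip the split seal round the glass below the head. Leave the torch, pot, funnel, ring nut, elbow and spanner where they are.

Things in the scene. Friction and masses are not known exactly. Their poses are not given: they have to be found in the camera images.
- mouth (a point): Centre of the gland mouth of the UV steriliser: the round hole in the top of its steel neck, 175 mm above the base; z up along the bore. The bore is 26 mm in diameter and 158 mm deep, of one width all the way (neck, then a quartz sleeve), closed at the bottom. At the start the dust cover sits over the mouth.
- uv_unit: The steriliser, fixed; origin on the bore axis at the base surface. Upright steel cylinder 62 mm in diameter with a flat shoulder 145 mm up; on it the neck, 40 mm in diameter, 30 mm high. Behind it (+x) a steel bracket 76 mm wide, 128 mm high. Two stub ports reach 72 mm from the axis: to +y 28 mm up, to -y 122 mm up.
- cover_mid (a point): Centre, half-way up, of the dust cover: a loose round cap of black plastic, 48 mm in diameter, 36 mm high, about 50 g. A socket 43 mm in diameter and 14 mm deep in its underside sits loosely over the 40 mm neck: it lifts straight off. As it sits, its lower edge is 161 mm and its top 197 mm above the base. Pinch it across its diameter from above.
- cover: The dust cover itself; origin at the centre of its lower edge, z up through its top.
- bay (a point): Centre of the inner floor of the open bay of the grey caddy, 4 mm above the base. The bay is 126 mm inside along the point's x and 158 mm along its y, with 4 mm walls up to 58 mm above the base. The caddy is fixed; on its +x side is a second, closed bay 92 mm long under a sliding door, up to 66 mm above the base, not needed.
- lamp_head (a point): Centre of the lamp's white ceramic head, 17 mm below its top face (four pins, 7 mm long, stand on top). The head is 18 mm in diameter and 34 mm high: its underside is 17 mm below this point. The loose lamp is 150 mm long without the pins, about 60 g, the same all round; its z axis runs along it towards the head.
- lamp_foot (a point): Centre of the lamp's lower end face, 133 mm below lamp_head: a ceramic foot 16 mm in diameter and 14 mm high, under a glass tube 15 mm in diameter. At the start the lamp stands upright in a well of the carton, its foot 14 mm above the base.
- lamp: The lamp; origin at lamp_foot.
- carton: Open cardboard carton of the lamp, fixed, 74 mm by 96 mm (along y), 80 mm high; origin at the centre of its underside; flaps folded outward. A grey pulp insert fills it to 74 mm above the base, with two upright round wells 21 mm in diameter and 60 mm deep, 20 mm either side of the centre along y: the lamp stands in the one at +y, the other is empty.
- torch: Bystander: aluminium torch lying down, 156 mm long, 38 mm thick, along its x; origin under its middle.
- pot: Bystander: white ceramic pot with two small side handles, about 124 mm in diameter, 100 mm high; origin at the centre of its underside.
- funnel: Bystander: blue funnel standing on its rim, 124 mm in diameter, 120 mm high; origin at the centre of the rim.
- gland_nut: Bystander: steel ring nut lying near the carton, 45 mm in diameter, 16 mm high; origin at the centre of its underside.
- elbow: Bystander: brass pipe elbow lying near the steriliser, about 45 mm by 35 mm, 28 mm high; origin at its corner.
- wrench: Bystander: open spanner lying along its x.
There are look-alikes about, which are no part of the job. What is shaped like the uv_unit but green or yellow is not meant. Of the things shaped like the cover, the black one is meant.

How it is judged:
On the way, in this order (a step that is already met when the one before it is completed fails the run):
1. the dust cover lies in the caddy's open bay, let go (x of cover_mid in the frame of bay between -0.06 and 0.06 m and y of cover_mid in the frame of bay between -0.076 and 0.076 m and z of cover_mid in the frame of bay below 0.032 m and contact force between cover and the fingers below 0.1 N and linear speed of cover below 0.02 m/s), for 0.2 s.
2. the lamp's foot has entered the bore by 20 mm (z of lamp_foot in the frame of mouth below -0.02 m and horizontal distance between lamp_foot and mouth below 0.005 m), for 0.1 s.
At the end, for the whole second after the job is handed in: The cover lies released in the open bay; the lamp is held still by the fingers alone, gripped at its head (grasp point within 25 mm of its centre), foot and head each within 3.5 mm of the bore axis, underside of the head 18 to 42 mm above the mouth, not touching the steriliser (all of step 1 and horizontal distance between each of lamp_foot, lamp_head and mouth below 0.0035 m and z of lamp_head in the frame of mouth between 0.035 and 0.059 m and contact force between lamp and the fingers above 1 N and distance between the grasp point and lamp_head below 0.025 m and contact force between lamp and uv_unit below 0.05 N and linear speed of lamp below 0.02 m/s); the arm keeps its last pose, push and grip.
It fails at once if the lamp touches the steriliser (contact force between lamp and uv_unit above 0.3 N).
It fails at once if the lamp is tipped over (angle between lamp's own z axis and vertical above 0.5 rad).
It fails at once if the torch, pot, funnel, ring nut, elbow or spanner is moved by more than 25 mm (distance of any of torch, pot, funnel, gland_nut, elbow, wrench from where it was at the start of the episode above 0.025 m).
It also fails if it takes over 72 s, if anything falls off the work surface, if the arm or the gripper's body presses on something with over 40 N, if the wrist force passes 120 N, or if a joint passes its speed limit or range.

## Robot

A 7-joint arm with a two-finger parallel gripper is mounted at the origin on the work surface. World frame = base frame: x ahead of the robot, y to its left, z up, the work surface at z = 0. Lengths are in m, angles in rad, forces in N, time in s.
With the tool pointing down it reaches from about 0.35 to 0.9 m from the base axis. Payload 8.1 kg.
Tool frame: the origin (TCP) lies midway between the tips of the shut fingers; the grasp point (between the pads) lies 19 mm behind it; z points along the fingers, y is the line along which they close (so a half turn about z gives the same grasp; the last joint's range is limited). The gripper opens to 92 mm and grips with 3 to 60 N. Pads are 19 mm wide; open, the fingers measure 130 mm over their backs; the gripper's body (75 mm by 190 mm) begins 47 mm behind the grasp point.
Start: joints at [-1.362, 0.434, 0.025, 1.573, -0.012, 1.134, -0.075], TCP at [0.192, 0.595, 0.227] pointing down, gripper open.
Joint ranges: [-2.62, 2.62], [-0.44, 2.09], [-1.27, 1.32], [0.08, 2.57], [-1.32, 4.46], [0.12, 2], [-2.74, 2.74]. Speed limits (rad/s): [2.22, 2.22, 3.01, 3.01, 3.14, 3.14, 3.14].

## Interface

Orientations are given as a 3x3 rotation matrix whose columns are the frame's x, y, z axes.
In Python, from bench import readout, imaging, env, models gives the robot as it stands.
- The arm moves only by the tool step_arm, never from a script. Its argument "deltas" is a list of rows, each an object of numbers: "x", "y", "z": the shift along the tool's x, y, z in cm; "rx", "ry", "rz": the turn, a rotation vector about the tool's x, y, z in rad; "claw": the opening, from -1 (shut) to 1 (fully open), so that 0 is half open. A call has 1 to 5 rows; each row is the pose to reach, as a shift and turn from the pose commanded when the call began, along the tool's axes at that moment; what a row does not reach only later rows make up. A row lasts 1/10 s, in which the tool goes at most 50 mm and 8.59 degrees, less where a joint would pass 70% of its speed; a pose out of reach is approached as far as the arm can. A call with a gripper value outside its range is refused whole. The fingers move at their own pace and stop on an object; "newtons" is the grip in N (left out, the last holds). Time passes only in rows, so rows that repeat a pose let the fingers close. It gives the time, the measured TCP pose, the force, the opening and the grip force at its end, in the units of the state.
- readout.get_state(): the state, without advancing time (a new reading comes with each control period).
- imaging.capture(name): name is "scene" or "top"; returns a dict with "pixels" (420x560x3 uint8, red, green, blue), "K" (3x3 intrinsics, pixels), "k1" (the pictures are not rectified: a ray, as slopes to the right and down, at radius r is drawn at 1 + k1 r^2 times it, then the intrinsics apply), "pose" (4x4, takes a point from camera to world coordinates). Camera axes: x right, y down, z forward; pixel columns grow to the right and rows downward; lengths in m; the calibration is good to about 2 mm. A picture is of the moment at which its call begins. There is no depth.
- env.finish_job(): hands the job in; it is judged then, once.
Trained networks look in the newest picture that a camera, given by its name, has taken for a name from the list of things; names that differ only in an ending like _2 or _b are one class to them, and where a whole thing is asked for, a point or a joint stands for the part that bears it (a point fixed in the world has none). Each returns a list of dicts, best first, with "confidence" (0 to 1); they miss things now and then, are a little off and sometimes report something else, mostly with a low value. They report only what shows in the picture. A call takes as long as a camera call. They do not tell look-alikes from the thing itself.
- models.find_in(label, camera): "position" ([column, row] in pixels, amid what is visible of it).
- models.tip_of(label, camera): "position" ([column, row] in pixels: a listed point, or the origin of a listed thing).
The state is a dict: "t": time; "joint_pos": joint angles; "qvel": joint speeds; "tau": joint torques, N m; "ee_pos": TCP position; "tcp_rot": TCP orientation; "wrist_force": force on the tool from outside, world axes, zero at the start; "moment": the same for the moment, N m; "grip_width": finger opening in m; "gripper_force": force on a finger pad.
Only numpy, scipy, OpenCV 4.12 (cv2) and the standard library are available. Lean on these libraries where they do the work, as an engineer would, in place of code of your own. Each camera call takes 0.05 s, during which the arm holds its last target. There are 200 camera calls.

## Working session

There is one attempt and no reset: what is moved stays moved. The work goes in short steps, Python scripts to look and compute and a tool call to move; the robot and the scene stay as the last step left them, time stands still between calls to the robot, and variables do not carry over. Pictures are saved under pics/ and viewed, at most 10 in all, crops included, and the job is handed in when it is done.

Besides the shell and the picture viewer there is one more tool, called after "Emit:" as name(argument=value, ...), one argument or row to a line, values as JSON. step_arm: Moves the arm, as the interface text tells. Its arguments: {"type":"object","properties":{"deltas":{"type":"array"},"newtons":{"type":"number"}},"required":["deltas"]}

```bash
mkdir -p pics; cat > h.py <<'E'
import numpy as np, cv2
from bench import readout, imaging, env, models
def cap(n,save=None):
    c=imaging.capture(n)
    if save: cv2.imwrite('pics/'+save,cv2.cvtColor(c['pixels'],cv2.COLOR_RGB2BGR))
    return c
def D(c): return np.array([c['k1'],0,0,0,0.])
def ray(c,p):
    u=cv2.undistortPoints(np.array([[p]],float),np.array(c['K'],float),D(c)).ravel()
    T=np.array(c['pose']); d=T[:3,:3]@[u[0],u[1],1]; return T[:3,3],d/np.linalg.norm(d)
def atz(c,p,z):
    o,d=ray(c,p); return o+d*(z-o[2])/d[2]
def tri(*cps):
    A=np.zeros((3,3));b=np.zeros(3);R=[ray(c,p) for c,p in cps]
    for o,d in R:
        M=np.eye(3)-np.outer(d,d);A+=M;b+=M@o
    x=np.linalg.solve(A,b); return x,[round(1000*np.linalg.norm((np.eye(3)-np.outer(d,d))@(x-o)),1) for o,d in R]
def proj(c,P):
    T=np.linalg.inv(np.array(c['pose'])); r=cv2.Rodrigues(T[:3,:3])[0]
    return cv2.projectPoints(np.array(P,float).reshape(-1,1,3),r,T[:3,3],np.array(c['K'],float),D(c))[0].reshape(-1,2)
E
python3 - <<'E'
from h import *
cs={n:cap(n,n+'0.png') for n in('scene','top')}
np.set_printoptions(precision=3,suppress=True)
for n,c in cs.items(): print(n,c['K'],c['k1'],c['pose'])
for l in ['mouth','uv_unit','cover_mid','cover','bay','lamp_head','lamp_foot','lamp','carton','torch','pot','funnel','gland_nut','elbow','wrench']:
  for n in cs:
    print(l,n,[(np.round(r['position']).tolist(),round(r['confidence'],2)) for r in models.tip_of(l,n)][:4])
print(readout.get_state())
E
```

```text
scene [[498.997   0.    281.945]
 [  0.    498.997 207.971]
 [  0.      0.      1.   ]] -0.012755108334452432 [[ 0.596  0.534 -0.6    1.409]
 [ 0.803 -0.385  0.455 -0.608]
 [ 0.012 -0.753 -0.658  1.012]
 [ 0.     0.     0.     1.   ]]
top [[398.792   0.    282.523]
 [  0.    398.792 204.98 ]
 [  0.      0.      1.   ]] 0.010429260105710077 [[-0.007 -0.998  0.069  0.5  ]
 [-1.     0.006 -0.015  0.026]
 [ 0.015 -0.069 -0.998  1.38 ]
 [ 0.     0.     0.     1.   ]]
mouth scene [([199.0, 169.0], 0.67), ([312.0, 233.0], 0.66), ([268.0, 184.0], 0.6)]
mouth top [([325.0, 271.0], 0.87), ([291.0, 147.0], 0.75), ([285.0, 222.0], 0.71)]
uv_unit scene [([306.0, 278.0], 0.97), ([265.0, 233.0], 0.88)]
uv_unit top [([287.0, 223.0], 0.91), ([318.0, 268.0], 0.83), ([290.0, 160.0], 0.7)]
cover_mid scene [([268.0, 183.0], 0.78), ([235.0, 268.0], 0.58), ([223.0, 241.0], 0.54)]
cover_mid top [([323.0, 227.0], 0.6), ([285.0, 222.0], 0.53), ([336.0, 196.0], 0.53)]
cover scene [([233.0, 273.0], 0.88), ([266.0, 190.0], 0.83), ([224.0, 246.0], 0.8)]
cover top [([332.0, 198.0], 0.66), ([322.0, 227.0], 0.64), (
[... 941 characters left out ...]
47.0], 0.54), ([285.0, 221.0], 0.28)]
wrench scene [([394.0, 179.0], 0.83), ([166.0, 264.0], 0.33), ([263.0, 233.0], 0.22)]
wrench top [([144.0, 209.0], 0.84)]
{'t': 1.6, 'joint_pos': array([-1.362,  0.434,  0.025,  1.573, -0.012,  1.134, -0.075]), 'qvel': array([ 0.   ,  0.   ,  0.001, -0.001,  0.001, -0.   , -0.001]), 'tau': array([ -0.   , -66.764,   0.984, -31.481,  -0.061,   0.032,   0.   ]), 'ee_pos': array([0.192, 0.595, 0.227]), 'tcp_rot': array([[-0.952,  0.307,  0.   ],
       [ 0.307,  0.952,  0.   ],
       [-0.   ,  0.   , -1.   ]]), 'wrist_force': array([ 0.104,  0.4  , -0.036]), 'moment': array([ 0.049, -0.005,  0.048]), 'gripper_force': 0.0, 'grip_width': 0.09193573029468045}
```

View pics/scene0.png

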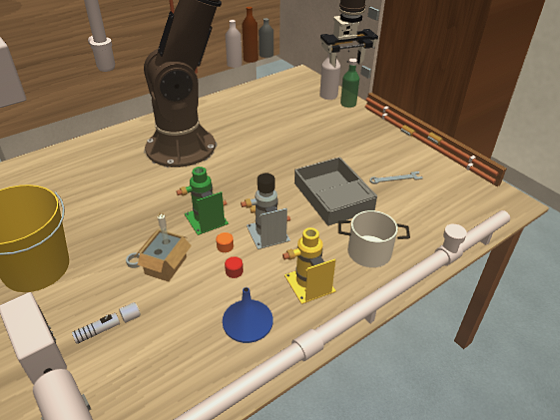

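View pics/top0.png

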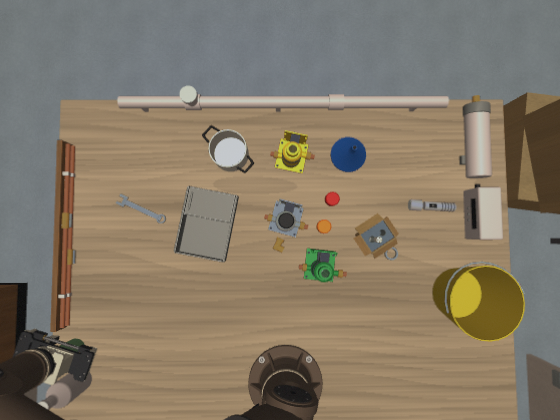

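The scene shows three steriliser shapes: green (200,200), steel (266,205) and yellow (310,262). The steel one fits, because green and yellow are excluded. Cover shapes: black on the steel neck (266,183; top 286,221), orange (225,242) and red (234,268). The black one is meant. The carton is at scene (163,250) and top (377,237). The caddy is at scene (335,190) and top (207,223).

I'll confirm these in one enlarged crop.

```bash
python3 - <<'E'
from h import *
s=cv2.imread('pics/scene0.png');t=cv2.imread('pics/top0.png')
a=cv2.resize(s[150:275,120:380],(800,385),interpolation=cv2.INTER_CUBIC)
b=cv2.resize(t[175:270,170:410],(543,215),interpolation=cv2.INTER_CUBIC)
im=np.zeros((600,800,3),np.uint8);im[:385]=a;im[385:,:543]=b
cv2.imwrite('pics/crop1.png',im)
S=cap('scene');T=cap('top')
np.set_printoptions(precision=3,suppress=True)
for n,p,q in [('cover_mid',(268,183),(285,222)),('uv',(265,233),(287,223)),('bay',(327,188),(208,238)),('lamp_head',(162,223),(378,237)),('carton',(165,265),(373,236)),('nut',(134,260),(389,252)),('elbow',(258,212),(276,247)),('funnel',(250,319),(344,154))]:
  print(n,*tri((S,p),(T,q)))
E
```

```text
cover_mid [0.533 0.004 0.17 ] [np.float64(3.6), np.float64(3.6)]
uv [ 0.534 -0.008 -0.012] [np.float64(2.7), np.float64(2.7)]
bay [ 0.486  0.268 -0.004] [np.float64(6.1), np.float64(6.1)]
lamp_head [ 0.483 -0.289  0.142] [np.float64(0.2), np.float64(0.2)]
carton [ 0.486 -0.306 -0.002] [np.float64(1.7), np.float64(1.7)]
nut [ 0.428 -0.364  0.003] [np.float64(3.6), np.float64(3.6)]
elbow [ 0.449  0.029 -0.009] [np.float64(0.1), np.float64(0.1)]
funnel [ 0.772 -0.214 -0.004] [np.float64(2.5), np.float64(2.5)]
```

View pics/crop1.png

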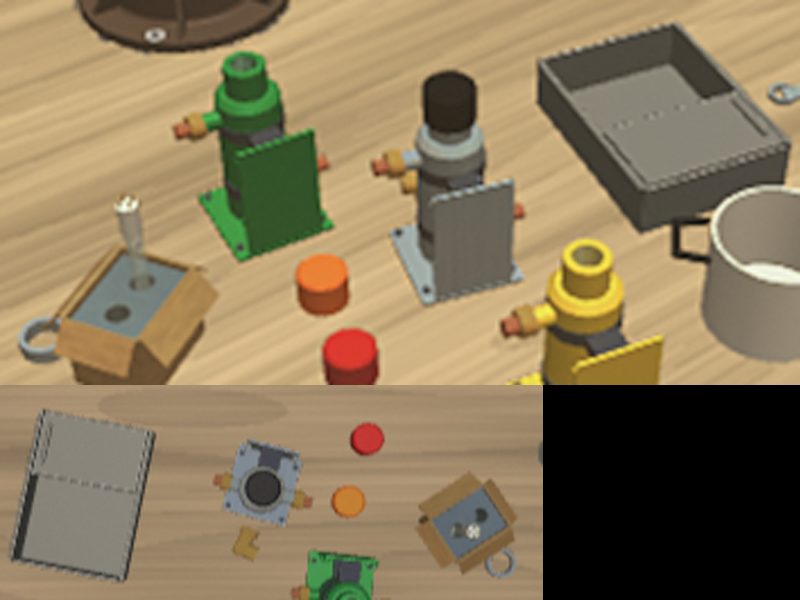

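The crop confirms it: the black cover sits on the steel unit, the red and orange caps lie loose on the table, and the white-headed lamp stands in the carton. Next I'll refine the cover and lamp positions by silhouette.

```bash
cat >> h.py <<'E'
from scipy.optimize import least_squares
def cyl(P,ax,r0,r1,h,n=48):
    # frustum hull pts: base centre P, axis ax
    ax=np.array(ax,float)/np.linalg.norm(ax);u=np.cross(ax,[1,0,0]);u/=np.linalg.norm(u);v=np.cross(ax,u)
    a=np.linspace(0,2*np.pi,n,endpoint=False);c=np.outer(np.cos(a),u)+np.outer(np.sin(a),v)
    return np.vstack([P+r0*c,P+ax*h+r1*c])
def hullc(c,pts):
    h=cv2.convexHull(proj(c,pts).astype(np.float32));m=cv2.moments(h);return np.array([m['m10'],m['m01']])/m['m00'],m['m00']
def blob(c,box,f):
    x0,y0,x1,y1=box;im=c['pixels'][y0:y1,x0:x1].astype(int);m=f(im).astype(np.uint8)
    n,l,s,ce=cv2.connectedComponentsWithStats(m,connectivity=8)
    k=1+np.argmax(s[1:,4]);return ce[k]+[x0,y0],s[k]
E
python3 - <<'E'
from h import *
np.set_printoptions(precision=4,suppress=True)
S=cap('scene');T=cap('top')
dark=lambda i:i.max(2)<62
bs=blob(S,(245,165,290,205),dark);bt=blob(T,(265,200,310,240),dark)
print(bs,bt)
f=lambda p:np.r_[hullc(S,cyl(p,[0,0,1],.024,.024,.036))[0]-bs[0],hullc(T,cyl(p,[0,0,1],.024,.024,.036))[0]-bt[0]]
r=least_squares(f,[.53,0,.16]);print('cover base',r.x,r.fun,[hullc(c,cyl(r.x,[0,0,1],.024,.024,.036))[1] for c in(S,T)])
for c,b in((S,(150,205,175,245)),(T,(365,225,392,248))):
  print(c['pixels'][b[1]:b[3],b[0]:b[2]].min(2))
E
```

```text
(array([265.5663, 183.0358]), array([ 13,   9,  16,  19, 279], dtype=int32)) (array([285.8579, 220.2295]), array([ 13,  13,  16,  15, 183], dtype=int32))
cover base [ 0.5359 -0.0018  0.1557] [0.0521 0.0012 0.0501 0.0302] [337.5709003417287, 205.55506525724195]
[[127 126 127 128 125 125 120 117 116 114 112 112 110 111 113 113 115 115
  114 114 115 113 111 110 107]
 [128 128 125 122 119 117 114 113 112 111 110 111 112 113 115 116 113 114
  113 112 111 109 106 104 103]
 [124 121 117 116 114 113 112 111 110 112 112 114 115 113 114 113 112 110
  109 108 104 103 104 103 104]
 [116 114 114 113 112 110 111 111 112 113 114 114 113 113 113 111 108 106
  103 103 103 103 103 103 104]
 [114 112 112 111 111 111 114 114 113 112 113 113 111 110 108 106 104 102
  103 103 104 105 104 105 108]
 [112 110 110 112 111 113 113 112 113 112 110 108 106 104 103 102 103 104
  108 110 108 107 110 111 111]
 [111 112 113 113 112 112 112 110 110 108 106 104 102 102 103 104 109 112
  113 112 113 110 110 108 105]
 [111 111 111 111 110 109 108 107 103  92  93 102 101 104 111 112 114 114
  113 111 109 108 105 105 104]
[... 5261 characters left out ...]
  94  81  70  74  69]
 [ 83  96  94  94  94  85  81  80  82  88  91  95 122 150  96 129 113  98
   97  97  92  74  70  78  73  67  60]
 [ 73 102  93  93  91  94  94  95  94  94  93  94  94  86  86  93  96  96
   93  93  80  69  74  70  65  61  61]
 [ 68  84 102  93  92  94  93  94  93  93  94  94  95  94  95  94  95  94
   72  72  75  71  64  60  59  59  59]
 [ 64  71  86  96  93  93  93  93  95  93  94  93  94  94  96  92  93  80
   69  76  67  61  59  59  60  59  58]
 [ 63  68  75 102  94  93  93  95  94  92  93  93  94  94  94  73  67  75
   70  62  60  58  59  60  60  58  59]
 [ 64  66  68  86 103  94  94  95  94  94  95  93  91  92  80  68  71  66
   60  59  59  59  59  59  58  59  81]]
```

```bash
python3 - <<'E'
from h import *
np.set_printoptions(precision=4,suppress=True)
S=cap('scene');T=cap('top')
bs=np.array([265.57,183.04]);bt=np.array([285.86,220.23])
print('cover T z.161', least_squares(lambda p:hullc(T,cyl(np.r_[p,.161],[0,0,1],.024,.024,.036))[0]-bt,[.53,0]).x,
 'S',least_squares(lambda p:hullc(S,cyl(np.r_[p,.161],[0,0,1],.024,.024,.036))[0]-bs,[.53,0]).x)
print('lamp top', atz(T,(379.1,239.3),.164), tri((S,(161.8,222)),(T,(378.5,239))), 'S at .147',atz(S,(161.8,222),.147))
# caddy rim corners (top)
for q in [(189.4,186),(237.6,194.9),(225.3,261.2),(175.3,251.5)]: print(atz(T,q,.06))
s=readout.get_state();R=s['tcp_rot']
print(R.T@(np.array([.536,-.002,.28])-s['ee_pos'])*100)
print(R.T@(np.array([.486,.268,.28])-np.array([.536,-.002,.28]))*100)
E
```

```text
cover T z.161 [ 0.5358 -0.0016] S [ 0.5414 -0.0058]
lamp top [ 0.4768 -0.2859  0.164 ] (array([ 0.478 , -0.2884,  0.1418]), [np.float64(1.5), np.float64(1.5)]) S at .147 [ 0.4847 -0.2892  0.147 ]
[0.6553 0.3145 0.06  ]
[0.6248 0.155  0.06  ]
[0.4068 0.1949 0.06  ]
[0.4397 0.3584 0.06  ]
[-51.0787 -46.2411  -5.3271]
[13.0442 24.163   0.0003]
```

Emit:
step_arm(
  deltas=[
    {"x":-17,"y":-15.4,"z":-5.3},
    {"x":-17,"y":-15.4,"z":-5.3},
    {"x":-17,"y":-15.4,"z":-5.3},
    {"x":-17,"y":-15.4,"z":-5.3},
    {"x":-17,"y":-15.4,"z":-5.3},
  ],
)

```text
schema error: expected keys x, y, z, rx, ry, rz, claw
```

Emit:
step_arm(
  deltas=[
    {"x":-17,"y":-15.4},
    {"x":-17,"y":-15.4},
    {"x":-17,"y":-15.4},
    {"x":-17,"y":-15.4},
    {"x":-17,"y":-15.4},
  ],
)

```text
schema error: expected keys x, y, z, rx, ry, rz, claw
```

Emit:
step_arm(
  deltas=[
    {"x":-17,"y":-15.4},
    {"x":-17,"y":-15.4},
    {"x":-17,"y":-15.4},
    {"x":-17,"y":-15.4},
    {"x":-17,"y":-15.4},
  ],
)

```text
schema error: expected keys x, y, z, rx, ry, rz, claw
```

Emit:
step_arm(
  deltas=[
    {"x":-3,"y":-3,"z":-2,"rx":0,"ry":0,"rz":0,"claw":1},
    {"x":-6.4,"y":-5.8,"z":-4,"rx":0,"ry":0,"rz":0,"claw":1},
    {"x":-10,"y":-9,"z":-5.3,"rx":0,"ry":0,"rz":0,"claw":1},
    {"x":-13.5,"y":-12.2,"z":-5.3,"rx":0,"ry":0,"rz":0,"claw":1},
    {"x":-17,"y":-15.4,"z":-5.3,"rx":0,"ry":0,"rz":0,"claw":1},
  ],
  newtons=20,
)

```text
t: 2.4
ee_pos: [0.3072, 0.3946, 0.2804]
tcp_rot: [[-0.952, 0.307, 0.001], [0.307, 0.952, 0.001], [-0.0, 0.002, -1.0]]
wrist_force: [1.4, -0.4, -0.7]
grip_width: 0.0919
gripper_force: 0.0
```

Emit:
step_arm(
  deltas=[
    {"x":-3.4,"y":-3.1,"z":0,"rx":0,"ry":0,"rz":0,"claw":1},
    {"x":-6.8,"y":-6.2,"z":0,"rx":0,"ry":0,"rz":0,"claw":1},
    {"x":-10.2,"y":-9.3,"z":0,"rx":0,"ry":0,"rz":0,"claw":1},
    {"x":-13.6,"y":-12.4,"z":0,"rx":0,"ry":0,"rz":0,"claw":1},
    {"x":-17,"y":-15.4,"z":0,"rx":0,"ry":0,"rz":0,"claw":1},
  ],
)

```text
t: 2.9
ee_pos: [0.4215, 0.1956, 0.2801]
tcp_rot: [[-0.952, 0.307, 0.001], [0.307, 0.952, 0.001], [-0.0, 0.001, -1.0]]
wrist_force: [0.9, -0.7, 0.6]
grip_width: 0.0918
gripper_force: 0.0
```

Emit:
step_arm(
  deltas=[
    {"x":-3.5,"y":-3.1,"z":0,"rx":0,"ry":0,"rz":0,"claw":1},
    {"x":-7,"y":-6.2,"z":0,"rx":0,"ry":0,"rz":0,"claw":1},
    {"x":-11,"y":-9.5,"z":0,"rx":0,"ry":0,"rz":0,"claw":1},
    {"x":-15,"y":-13,"z":0,"rx":0,"ry":0,"rz":0,"claw":1},
    {"x":-17,"y":-15.4,"z":0,"rx":0,"ry":0,"rz":0,"claw":1},
  ],
)

```text
t: 3.4
ee_pos: [0.5368, -0.0044, 0.28]
tcp_rot: [[-0.951, 0.308, 0.001], [0.308, 0.951, -0.001], [-0.001, -0.0, -1.0]]
wrist_force: [0.2, 0.1, 0.1]
grip_width: 0.0918
gripper_force: 0.0
```

```bash
python3 - <<'E'
from h import *
np.set_printoptions(precision=4,suppress=True)
S=cap('scene','s1.png');s=readout.get_state();R=s['tcp_rot']
print(s['ee_pos'],s['joint_pos'],s['qvel'],R)
for t in ((.536,-.002,.166),(.5385,-.0035,.166)): print(R.T@(np.array(t)-s['ee_pos'])*100)
print(proj(S,[s['ee_pos'],s['ee_pos']-[0,0,.1]]))
im=cv2.imread('pics/s1.png')[100:240,180:360];cv2.imwrite('pics/s1c.png',cv2.resize(im,(720,560),interpolation=cv2.INTER_CUBIC))
E
```

```text
[ 0.5379 -0.0105  0.2801] [-0.4358  0.2534  0.449   1.7354 -0.1137  1.1769  1.2955] [-0.0503 -0.0422 -0.0272  0.0551  0.0287 -0.0003 -0.1552] [[-0.9494  0.3142  0.0024]
 [ 0.3142  0.9494 -0.0041]
 [-0.0035 -0.0031 -1.    ]]
[ 0.4857  0.7828 11.4101]
[ 0.2012  0.719  11.4113]
[[262.9136 151.9379]
 [263.3865 182.6734]]
```

View pics/s1c.png

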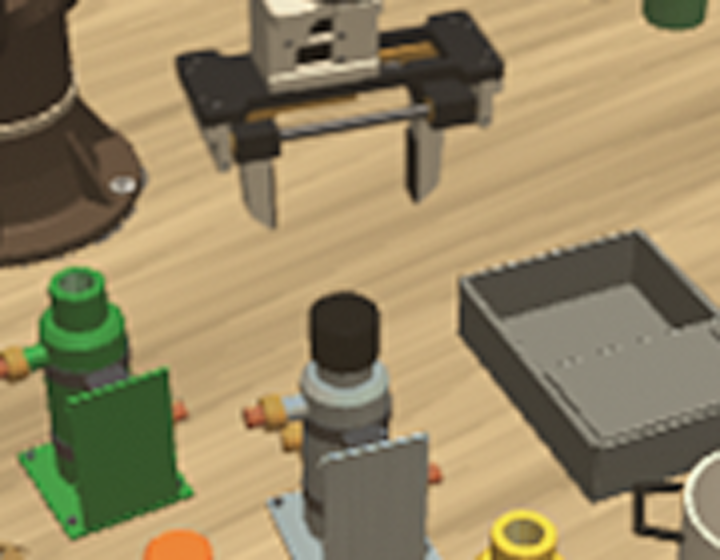

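The gripper hangs over the steel unit with its tips around scene (248,156) and (283,150), in line with the black cover at (266,183). I'll descend and check that it has settled before closing.

Emit:
step_arm(
  deltas=[
    {"x":0,"y":0,"z":0,"rx":0,"ry":0,"rz":0,"claw":1},
    {"x":0,"y":0,"z":2.5,"rx":0,"ry":0,"rz":0,"claw":1},
    {"x":0,"y":0,"z":5,"rx":0,"ry":0,"rz":0,"claw":1},
    {"x":0,"y":0,"z":7,"rx":0,"ry":0,"rz":0,"claw":1},
    {"x":0,"y":0,"z":7,"rx":0,"ry":0,"rz":0,"claw":1},
  ],
)

```text
t: 3.95
ee_pos: [0.5333, 0.0003, 0.2075]
tcp_rot: [[-0.952, 0.305, -0.005], [0.305, 0.952, 0.0], [0.004, -0.001, -1.0]]
wrist_force: [-0.1, 0.4, -0.5]
grip_width: 0.0917
gripper_force: 0.0
```

Emit:
step_arm(
  deltas=[
    {"x":0,"y":0,"z":1.5,"rx":0,"ry":0,"rz":0,"claw":1},
    {"x":0,"y":0,"z":3,"rx":0,"ry":0,"rz":0,"claw":1},
    {"x":0,"y":0,"z":4.2,"rx":0,"ry":0,"rz":0,"claw":1},
    {"x":0,"y":0,"z":4.2,"rx":0,"ry":0,"rz":0,"claw":1},
    {"x":0,"y":0,"z":4.2,"rx":0,"ry":0,"rz":0,"claw":1},
  ],
)

```text
t: 4.45
ee_pos: [0.5356, -0.001, 0.1683]
tcp_rot: [[-0.952, 0.306, 0.0], [0.306, 0.952, 0.0], [-0.0, 0.0, -1.0]]
wrist_force: [0.0, 0.3, -0.0]
grip_width: 0.0919
gripper_force: 0.0
```

No contact. Closing.

Emit:
step_arm(
  deltas=[
    {"x":0,"y":-0.1,"z":0,"rx":0,"ry":0,"rz":0,"claw":0},
    {"x":0,"y":-0.1,"z":0,"rx":0,"ry":0,"rz":0,"claw":-0.2},
    {"x":0,"y":-0.1,"z":0,"rx":0,"ry":0,"rz":0,"claw":-0.2},
    {"x":0,"y":-0.1,"z":0,"rx":0,"ry":0,"rz":0,"claw":-0.2},
    {"x":0,"y":-0.1,"z":0,"rx":0,"ry":0,"rz":0,"claw":-0.2},
  ],
  newtons=15,
)

```text
t: 4.95
ee_pos: [0.5351, -0.0023, 0.1678]
tcp_rot: [[-0.952, 0.307, 0.0], [0.307, 0.952, 0.0], [-0.0, 0.0, -1.0]]
wrist_force: [0.2, -0.6, -0.1]
grip_width: 0.0566
gripper_force: 0.0
```

Emit:
step_arm(
  deltas=[
    {"x":0,"y":0,"z":0,"rx":0,"ry":0,"rz":0,"claw":-0.3},
    {"x":0,"y":0,"z":0,"rx":0,"ry":0,"rz":0,"claw":-0.3},
    {"x":0,"y":0,"z":0,"rx":0,"ry":0,"rz":0,"claw":-0.3},
    {"x":0,"y":0,"z":0,"rx":0,"ry":0,"rz":0,"claw":-0.3},
  ],
)

```text
t: 5.35
ee_pos: [0.5351, -0.0023, 0.1678]
tcp_rot: [[-0.952, 0.307, 0.0], [0.307, 0.952, 0.0], [-0.0, 0.0, -1.0]]
wrist_force: [-0.4, -0.7, 0.0]
grip_width: 0.0479
gripper_force: 15.0
```

Emit:
step_arm(
  deltas=[
    {"x":0,"y":0,"z":-1,"rx":0,"ry":0,"rz":0,"claw":-0.3},
    {"x":0,"y":0,"z":-2.5,"rx":0,"ry":0,"rz":0,"claw":-0.3},
    {"x":0,"y":0,"z":-4.5,"rx":0,"ry":0,"rz":0,"claw":-0.3},
    {"x":0.5,"y":1,"z":-6,"rx":0,"ry":0,"rz":0,"claw":-0.3},
    {"x":2,"y":4,"z":-6,"rx":0,"ry":0,"rz":0,"claw":-0.3},
  ],
)

```text
t: 5.85
ee_pos: [0.5301, 0.0389, 0.2307]
tcp_rot: [[-0.95, 0.312, 0.005], [0.312, 0.95, -0.001], [-0.005, 0.001, -1.0]]
wrist_force: [0.4, 1.4, 0.3]
grip_width: 0.0479
gripper_force: 15.0
```

Emit:
step_arm(
  deltas=[
    {"x":2,"y":4,"z":0,"rx":0,"ry":0,"rz":0,"claw":-0.3},
    {"x":4,"y":8,"z":0,"rx":0,"ry":0,"rz":0,"claw":-0.3},
    {"x":6,"y":12,"z":0,"rx":0,"ry":0,"rz":0,"claw":-0.3},
    {"x":8.5,"y":16,"z":0,"rx":0,"ry":0,"rz":0,"claw":-0.3},
    {"x":10.8,"y":20,"z":0,"rx":0,"ry":0,"rz":0,"claw":-0.3},
  ],
)

```text
t: 6.35
ee_pos: [0.4863, 0.2672, 0.2286]
tcp_rot: [[-0.952, 0.307, 0.001], [0.307, 0.952, 0.0], [-0.0, 0.001, -1.0]]
wrist_force: [0.8, 0.6, -0.0]
grip_width: 0.0473
gripper_force: 15.0
```

Emit:
step_arm(
  deltas=[
    {"x":0,"y":0,"z":0,"rx":0,"ry":0,"rz":0,"claw":-0.3},
    {"x":0,"y":0,"z":3.5,"rx":0,"ry":0,"rz":0,"claw":-0.3},
    {"x":0,"y":0,"z":7,"rx":0,"ry":0,"rz":0,"claw":-0.3},
    {"x":0,"y":0,"z":10.5,"rx":0,"ry":0,"rz":0,"claw":-0.3},
    {"x":0,"y":0,"z":12.5,"rx":0,"ry":0,"rz":0,"claw":-0.3},
  ],
)

```text
t: 6.85
ee_pos: [0.4859, 0.2647, 0.1008]
tcp_rot: [[-0.952, 0.307, -0.002], [0.307, 0.952, -0.002], [0.001, -0.002, -1.0]]
wrist_force: [0.2, -0.9, -0.3]
grip_width: 0.0477
gripper_force: 15.0
```

```bash
python3 - <<'E'
from h import *
np.set_printoptions(precision=4,suppress=True)
S=cap('scene','s2.png');T=cap('top','t2.png');s=readout.get_state();R=s['tcp_rot']
print(s['ee_pos'],s['qvel'],s['gripper_force'],s['grip_width'],s['joint_pos'])
print(R.T@(np.array((.488,.265,.016))-s['ee_pos'])*100)
a=cv2.imread('pics/s2.png')[80:280,180:440]
cv2.imwrite('pics/c2.png',cv2.resize(a,(780,600),interpolation=cv2.INTER_CUBIC))
E
```

```text
[0.4854 0.2642 0.1006] [-0.0056 -0.0464  0.0145 -0.0503  0.0129  0.0502 -0.0114] 14.999887310550548 0.047689937110747954 [-0.8018  0.4674  0.2829  1.9079 -0.1764  0.7951  0.8357]
[-0.2476  0.1866  8.4626]
```

View pics/c2.png

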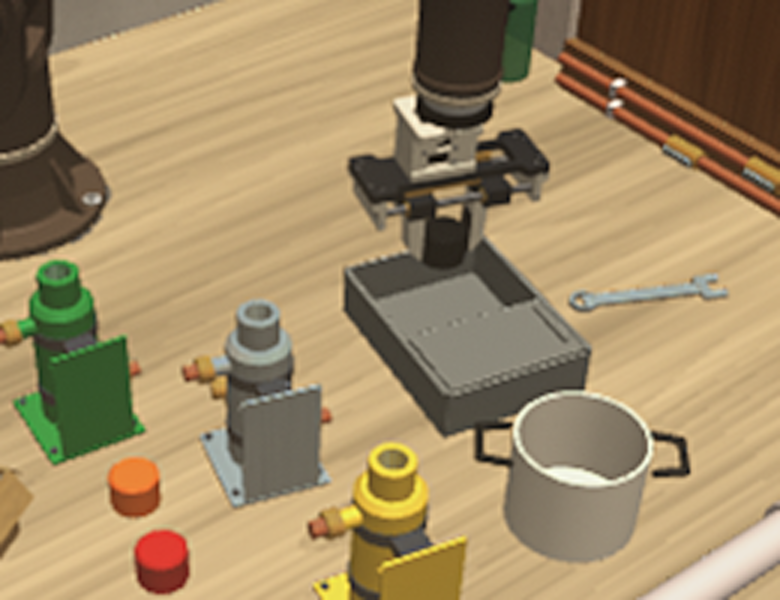

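The cover hangs above the open bay at crop (445,245), and the mouth of the steel unit now shows bare at crop (260,312). I'll lower it and release.

Emit:
step_arm(
  deltas=[
    {"x":-0.2,"y":0.1,"z":3,"rx":0,"ry":0,"rz":0,"claw":-0.3},
    {"x":-0.2,"y":0.1,"z":5.5,"rx":0,"ry":0,"rz":0,"claw":-0.3},
    {"x":-0.2,"y":0.1,"z":7.5,"rx":0,"ry":0,"rz":0,"claw":-0.3},
    {"x":-0.2,"y":0.1,"z":8.7,"rx":0,"ry":0,"rz":0,"claw":-0.3},
    {"x":-0.2,"y":0.1,"z":8.7,"rx":0,"ry":0,"rz":0,"claw":-0.3},
  ],
)

```text
t: 7.45
ee_pos: [0.4891, 0.2656, 0.0156]
tcp_rot: [[-0.952, 0.307, -0.001], [0.307, 0.952, -0.001], [0.001, -0.001, -1.0]]
wrist_force: [-0.4, -0.2, -0.3]
grip_width: 0.0478
gripper_force: 15.0
```

Emit:
step_arm(
  deltas=[
    {"x":0,"y":0,"z":0,"rx":0,"ry":0,"rz":0,"claw":-0.3},
    {"x":0,"y":0,"z":0,"rx":0,"ry":0,"rz":0,"claw":0.4},
    {"x":0,"y":0,"z":0,"rx":0,"ry":0,"rz":0,"claw":0.4},
    {"x":0,"y":0,"z":0,"rx":0,"ry":0,"rz":0,"claw":0.4},
    {"x":0,"y":0,"z":0,"rx":0,"ry":0,"rz":0,"claw":0.4},
  ],
)

```text
t: 7.95
ee_pos: [0.4893, 0.2659, 0.0161]
tcp_rot: [[-0.952, 0.307, 0.001], [0.307, 0.952, 0.0], [-0.0, 0.001, -1.0]]
wrist_force: [0.2, -0.6, -0.2]
grip_width: 0.0645
gripper_force: 0.0
```

Emit:
step_arm(
  deltas=[
    {"x":0,"y":0,"z":-2,"rx":0,"ry":0,"rz":0,"claw":0.4},
    {"x":0,"y":0,"z":-6,"rx":0,"ry":0,"rz":0,"claw":0.4},
    {"x":0,"y":0,"z":-11,"rx":0,"ry":0,"rz":0,"claw":0.4},
    {"x":0,"y":0,"z":-16,"rx":0,"ry":0,"rz":0,"claw":0.4},
    {"x":0,"y":0,"z":-21,"rx":0,"ry":0,"rz":0,"claw":0.4},
  ],
)

```text
t: 8.45
ee_pos: [0.4887, 0.2654, 0.2279]
tcp_rot: [[-0.952, 0.307, 0.0], [0.307, 0.952, -0.0], [-0.0, -0.0, -1.0]]
wrist_force: [0.7, 0.9, 0.2]
grip_width: 0.0643
gripper_force: 0.0
```

```bash
python3 - <<'E'
from h import *
np.set_printoptions(precision=4,suppress=True)
S=cap('scene','s3.png');T=cap('top','t3.png');s=readout.get_state()
print(s['t'],s['ee_pos'])
for l in('mouth','lamp_head','cover','cover_mid'):
  for n in('scene','top'): print(l,n,[(np.round(r['position'],1).tolist(),round(r['confidence'],2)) for r in models.tip_of(l,n)][:5])
s_=cv2.imread('pics/s3.png');t_=cv2.imread('pics/t3.png')
im=np.zeros((600,800,3),np.uint8)
R=lambda a,w,h:cv2.resize(a,(w,h),interpolation=cv2.INTER_NEAREST)
im[:300,:400]=R(s_[170:200,247:287],400,300)   # x10
im[:300,400:]=R(t_[205:235,266:306],400,300)
im[300:,:400]=R(s_[205:235,142:182],400,300)
im[300:,400:]=R(t_[223:253,360:400],400,300)
cv2.imwrite('pics/c3.png',im)
E
```

```text
8.55 [0.4924 0.2672 0.2328]
mouth scene [([199.4, 171.2], 0.84), ([307.1, 235.1], 0.72), ([268.3, 184.9], 0.57)]
mouth top [([290.9, 149.2], 0.84), ([428.5, 205.2], 0.72), ([326.0, 271.9], 0.61), ([287.4, 218.8], 0.59)]
lamp_head scene [([162.7, 221.2], 0.6)]
lamp_head top [([377.9, 238.1], 0.42)]
cover scene [([234.8, 268.8], 0.9), ([327.2, 186.4], 0.62), ([224.5, 244.8], 0.58)]
cover top [([323.0, 226.6], 0.71), ([330.1, 196.0], 0.64)]
cover_mid scene [([326.8, 187.8], 0.73), ([233.2, 267.9], 0.67), ([326.6, 183.5], 0.6), ([223.5, 244.4], 0.55)]
cover_mid top [([320.1, 224.0], 0.73), ([334.9, 200.4], 0.72)]
```

View pics/c3.png

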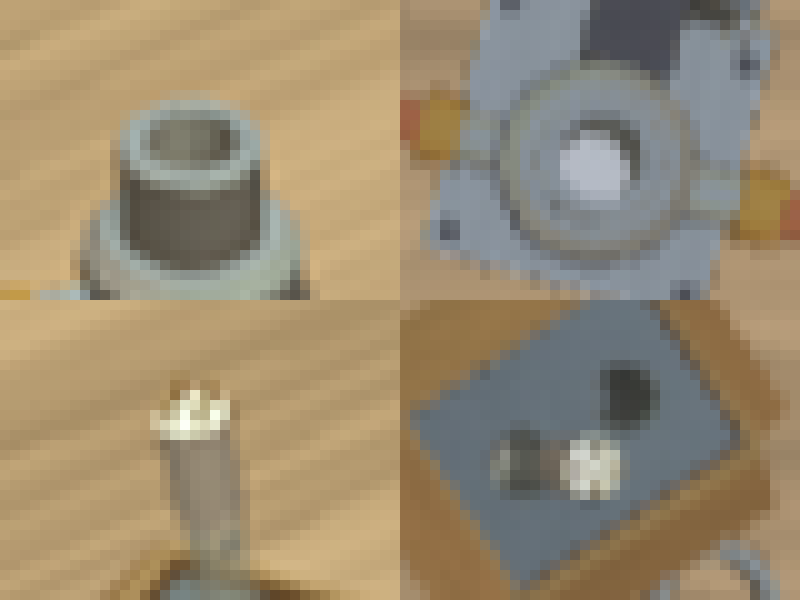

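```bash
python3 - <<'E'
from h import *
np.set_printoptions(precision=4,suppress=True)
S=cap('scene');T=cap('top');s=readout.get_state()
print('mouth',tri((S,(265.5,183.7)),(T,(285.6,220.4))),atz(S,(265.5,183.7),.175),atz(T,(285.6,220.4),.175))
m,_=tri((S,(160.7,216.3)),(T,(378.7,239.3)))
print('lamptop',m,_,atz(S,(160.7,216.3),.164),atz(T,(378.7,239.3),.164))
print('axis S',proj(S,[[.48,-.287,.164],[.48,-.287,.13],[.48,-.287,.08]]),proj(T,[[.48,-.287,.08]]))
R=s['tcp_rot'];print(s['ee_pos'],R.T@(np.array([.480,-.2875,.235])-s['ee_pos'])*100)
E
```

```text
mouth (array([ 0.5356, -0.0016,  0.1711]), [np.float64(0.4), np.float64(0.4)]) [ 0.5395 -0.0047  0.175 ] [ 0.5358 -0.0011  0.175 ]
lamptop [ 0.4766 -0.2861  0.159 ] [np.float64(0.2), np.float64(0.2)] [ 0.482  -0.2882  0.164 ] [ 0.4768 -0.2847  0.164 ]
axis S [[160.772  215.6996]
 [162.7184 225.5089]
 [165.4627 239.329 ]] [[372.7908 237.8565]]
[0.4888 0.2655 0.2249] [-16.133  -52.9039  -0.9532]
```

Emit:
step_arm(
  deltas=[
    {"x":-1,"y":-3,"z":-1.5,"rx":0,"ry":0,"rz":0,"claw":0.4},
    {"x":-2.5,"y":-7.5,"z":-2,"rx":0,"ry":0,"rz":0,"claw":0.4},
    {"x":-4,"y":-12,"z":-2,"rx":0,"ry":0,"rz":0,"claw":0.4},
    {"x":-5.3,"y":-16.5,"z":-2,"rx":0,"ry":0,"rz":0,"claw":0.4},
    {"x":-6.6,"y":-21,"z":-2,"rx":0,"ry":0,"rz":0,"claw":0.4},
  ],
)

```text
t: 9.55
ee_pos: [0.4871, 0.0438, 0.2456]
tcp_rot: [[-0.952, 0.307, -0.0], [0.307, 0.952, 0.0], [0.0, 0.0, -1.0]]
wrist_force: [0.0, -0.7, 0.3]
grip_width: 0.0641
gripper_force: 0.0
```

Emit:
step_arm(
  deltas=[
    {"x":-1.4,"y":-4.5,"z":0,"rx":0,"ry":0,"rz":0,"claw":0.4},
    {"x":-2.8,"y":-9,"z":0,"rx":0,"ry":0,"rz":0,"claw":0.4},
    {"x":-4.2,"y":-13.5,"z":0,"rx":0,"ry":0,"rz":0,"claw":0.4},
    {"x":-5.6,"y":-18,"z":0,"rx":0,"ry":0,"rz":0,"claw":0.4},
    {"x":-7,"y":-22,"z":0,"rx":0,"ry":0,"rz":0,"claw":0.4},
  ],
)

```text
t: 10.05
ee_pos: [0.486, -0.1876, 0.2457]
tcp_rot: [[-0.952, 0.308, -0.0], [0.308, 0.952, -0.0], [-0.0, -0.0, -1.0]]
wrist_force: [1.7, 0.4, 0.1]
grip_width: 0.0642
gripper_force: 0.0
```

Emit:
step_arm(
  deltas=[
    {"x":-1,"y":-4,"z":0,"rx":0,"ry":0,"rz":0,"claw":0.4},
    {"x":-2.2,"y":-8,"z":0,"rx":0,"ry":0,"rz":0,"claw":0.4},
    {"x":-2.2,"y":-9.9,"z":0,"rx":0,"ry":0,"rz":0,"claw":0.4},
    {"x":-2.2,"y":-9.9,"z":0,"rx":0,"ry":0,"rz":0,"claw":0.4},
    {"x":-2.2,"y":-9.9,"z":0,"rx":0,"ry":0,"rz":0,"claw":0.4},
  ],
)

```text
t: 10.55
ee_pos: [0.477, -0.286, 0.2453]
tcp_rot: [[-0.952, 0.308, -0.001], [0.308, 0.952, 0.001], [0.001, 0.0, -1.0]]
wrist_force: [0.6, 1.1, 1.4]
grip_width: 0.0642
gripper_force: 0.0
```

```bash
python3 - <<'E'
from h import *
np.set_printoptions(precision=4,suppress=True)
S=cap('scene','s4.png');T=cap('top','t4.png');s=readout.get_state();R=s['tcp_rot']
print(s['t'],s['ee_pos'],s['joint_pos'],s['qvel'])
print(R.T@(np.array((.4768,-.286,.133))-s['ee_pos'])*100,proj(S,s['ee_pos']))
a=cv2.imread('pics/s4.png')[130:280,100:300]
cv2.imwrite('pics/c4.png',cv2.resize(a,(800,600),interpolation=cv2.INTER_CUBIC))
E
```

```text
10.65 [ 0.4776 -0.2847  0.2454] [-0.0062  0.3329  0.6004  1.7521 -0.2073  1.1208  1.9202] [-0.008  -0.0038 -0.0006 -0.0006  0.0012 -0.0017  0.0027]
[ 0.0338 -0.1551 11.2414] [[156.2459 189.8915]]
```

View pics/c4.png

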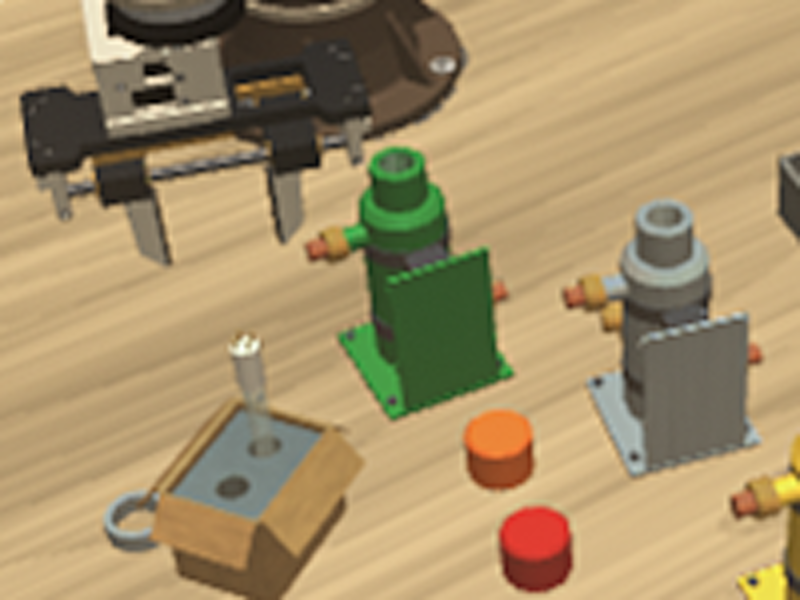

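The open fingers straddle the lamp head, with tips at crop (168,262) and (290,240) and the head at (245,350). Descending, then closing gently.

Emit:
step_arm(
  deltas=[
    {"x":0,"y":-0.1,"z":3,"rx":0,"ry":0,"rz":0,"claw":0.3},
    {"x":0,"y":-0.1,"z":6,"rx":0,"ry":0,"rz":0,"claw":0.2},
    {"x":0,"y":-0.1,"z":9,"rx":0,"ry":0,"rz":0,"claw":0.1},
    {"x":0,"y":-0.1,"z":11.2,"rx":0,"ry":0,"rz":0,"claw":0},
    {"x":0,"y":-0.1,"z":11.2,"rx":0,"ry":0,"rz":0,"claw":0},
  ],
)

```text
t: 11.15
ee_pos: [0.4758, -0.2845, 0.1311]
tcp_rot: [[-0.952, 0.305, -0.005], [0.305, 0.952, 0.003], [0.005, 0.001, -1.0]]
wrist_force: [-0.1, -0.5, -0.0]
grip_width: 0.0464
gripper_force: 0.0
```

Emit:
step_arm(
  deltas=[
    {"x":0,"y":0,"z":0,"rx":0,"ry":0,"rz":0,"claw":-0.4},
    {"x":0,"y":0,"z":0,"rx":0,"ry":0,"rz":0,"claw":-0.7},
    {"x":0,"y":0,"z":0,"rx":0,"ry":0,"rz":0,"claw":-0.9},
    {"x":0,"y":0,"z":0,"rx":0,"ry":0,"rz":0,"claw":-0.9},
    {"x":0,"y":0,"z":0,"rx":0,"ry":0,"rz":0,"claw":-0.9},
  ],
  newtons=12,
)

```text
t: 11.65
ee_pos: [0.4775, -0.2873, 0.1346]
tcp_rot: [[-0.952, 0.307, 0.002], [0.307, 0.952, -0.0], [-0.002, 0.0, -1.0]]
wrist_force: [-0.0, 1.3, 5.1]
grip_width: 0.0179
gripper_force: 12.0
```

Emit:
step_arm(
  deltas=[
    {"x":0,"y":0,"z":0,"rx":0,"ry":0,"rz":0,"claw":-0.9},
    {"x":0,"y":0,"z":0,"rx":0,"ry":0,"rz":0,"claw":-0.9},
    {"x":0,"y":0,"z":0,"rx":0,"ry":0,"rz":0,"claw":-0.9},
  ],
)

```text
t: 11.95
ee_pos: [0.4776, -0.2874, 0.1345]
tcp_rot: [[-0.952, 0.307, 0.002], [0.307, 0.952, -0.0], [-0.002, 0.0, -1.0]]
wrist_force: [0.5, 0.6, 6.4]
grip_width: 0.0174
gripper_force: 12.0
```

Emit:
step_arm(
  deltas=[
    {"x":0,"y":0,"z":-0.6,"rx":0,"ry":0,"rz":0,"claw":-0.9},
    {"x":0,"y":0,"z":-1.5,"rx":0,"ry":0,"rz":0,"claw":-0.9},
    {"x":0,"y":0,"z":-2.5,"rx":0,"ry":0,"rz":0,"claw":-0.9},
    {"x":0,"y":0,"z":-3.5,"rx":0,"ry":0,"rz":0,"claw":-0.9},
    {"x":0,"y":0,"z":-4.5,"rx":0,"ry":0,"rz":0,"claw":-0.9},
  ],
)

```text
t: 12.45
ee_pos: [0.4769, -0.2873, 0.1798]
tcp_rot: [[-0.952, 0.307, 0.0], [0.307, 0.952, -0.0], [-0.0, -0.0, -1.0]]
wrist_force: [0.7, 0.0, -0.9]
grip_width: 0.0178
gripper_force: 12.0
```

Emit:
step_arm(
  deltas=[
    {"x":0,"y":0,"z":-2.5,"rx":0,"ry":0,"rz":0,"claw":-0.9},
    {"x":0,"y":0,"z":-5.5,"rx":0,"ry":0,"rz":0,"claw":-0.9},
    {"x":0,"y":0,"z":-8.5,"rx":0,"ry":0,"rz":0,"claw":-0.9},
    {"x":0,"y":0,"z":-11.5,"rx":0,"ry":0,"rz":0,"claw":-0.9},
    {"x":0,"y":0,"z":-14.5,"rx":0,"ry":0,"rz":0,"claw":-0.9},
  ],
  newtons=20,
)

```text
t: 12.95
ee_pos: [0.4765, -0.2872, 0.3257]
tcp_rot: [[-0.952, 0.307, 0.0], [0.307, 0.952, -0.0], [-0.0, 0.0, -1.0]]
wrist_force: [0.2, -0.4, 0.6]
grip_width: 0.0176
gripper_force: 20.0
```

Emit:
step_arm(
  deltas=[
    {"x":0,"y":0,"z":0,"rx":0,"ry":0,"rz":0,"claw":-0.9},
    {"x":0.3,"y":2.5,"z":0,"rx":0,"ry":0,"rz":0,"claw":-0.9},
    {"x":0.6,"y":5.5,"z":0,"rx":0,"ry":0,"rz":0,"claw":-0.9},
    {"x":0.9,"y":8.5,"z":0,"rx":0,"ry":0,"rz":0,"claw":-0.9},
    {"x":1.2,"y":11.5,"z":0,"rx":0,"ry":0,"rz":0,"claw":-0.9},
  ],
)

```text
t: 13.45
ee_pos: [0.5004, -0.1729, 0.3235]
tcp_rot: [[-0.952, 0.307, -0.0], [0.307, 0.952, 0.0], [0.001, 0.0, -1.0]]
wrist_force: [1.0, 0.4, -0.6]
grip_width: 0.0175
gripper_force: 20.0
```

Emit:
step_arm(
  deltas=[
    {"x":0.4,"y":3,"z":0,"rx":0,"ry":0,"rz":0,"claw":-0.9},
    {"x":0.7,"y":6,"z":0,"rx":0,"ry":0,"rz":0,"claw":-0.9},
    {"x":1.1,"y":8.5,"z":0,"rx":0,"ry":0,"rz":0,"claw":-0.9},
    {"x":1.3,"y":10.5,"z":0,"rx":0,"ry":0,"rz":0,"claw":-0.9},
    {"x":1.3,"y":11,"z":0,"rx":0,"ry":0,"rz":0,"claw":-0.9},
  ],
)

```text
t: 13.95
ee_pos: [0.5222, -0.0627, 0.3233]
tcp_rot: [[-0.953, 0.303, -0.001], [0.303, 0.953, 0.001], [0.001, 0.001, -1.0]]
wrist_force: [0.1, 1.0, -0.6]
grip_width: 0.0173
gripper_force: 20.0
```

```bash
python3 - <<'E'
from h import *
np.set_printoptions(precision=4,suppress=True)
S=cap('scene','s5.png');T=cap('top');s=readout.get_state();R=s['tcp_rot']
print(s['t'],s['ee_pos'],s['qvel'],s['grip_width'])
print(R.T@(np.array((.5355,-.002,.324))-s['ee_pos'])*100,proj(S,[s['ee_pos'],s['ee_pos']-[0,0,.119]]))
a=cv2.imread('pics/s5.png')[60:240,170:350]
cv2.imwrite('pics/c5.png',cv2.resize(a,(600,600),interpolation=cv2.INTER_CUBIC))
E
```

```text
14.05 [ 0.522  -0.0651  0.3235] [ 0.0222 -0.005   0.0276  0.0026  0.0091  0.0004  0.0138] 0.01732321003559119
[ 0.6415  6.4231 -0.0546] [[240.8716 141.8118]
 [242.7591 179.8602]]
```

View pics/c5.png

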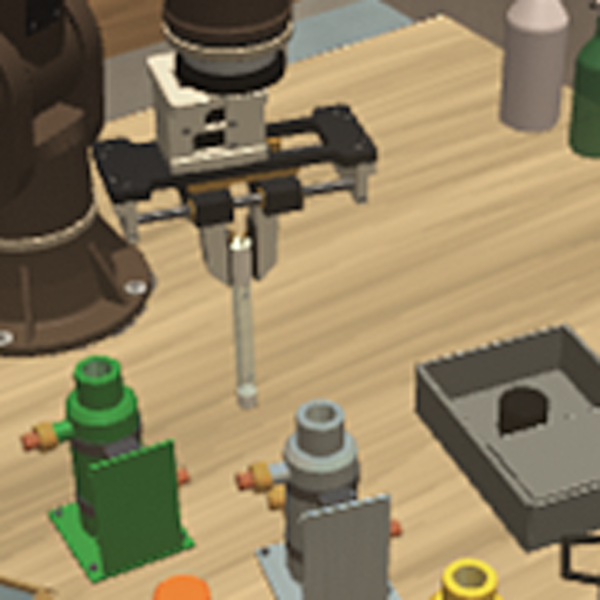

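The lamp hangs straight in the gripper, with its head near scene (242,133) and its foot at (244,179). The black cover lies in the bay at crop (523,405). I'll use background subtraction to measure the lamp axis and the mouth in the same camera.

```bash
cat >> h.py <<'E'
def lampmask(cur,bg,box,th=18):
    x0,y0,x1,y1=box
    d=np.abs(cur[y0:y1,x0:x1].astype(int)-bg[y0:y1,x0:x1].astype(int)).max(2)
    return d
E
python3 - <<'E'
from h import *
np.set_printoptions(linewidth=200,precision=4,suppress=True)
S=cap('scene');s=readout.get_state();print(s['ee_pos'],np.abs(s['qvel']).max())
bg=cv2.cvtColor(cv2.imread('pics/s4.png'),cv2.COLOR_BGR2RGB)
cv2.imwrite('pics/s6.png',cv2.cvtColor(S['pixels'],cv2.COLOR_RGB2BGR))
d=lampmask(S['pixels'],bg,(234,140,254,186));
for i,r in enumerate(d): print(140+i,r)
p=s['ee_pos']
for z in(-.1205,-.1065,0,.02): print(z,proj(S,p+[0,0,z]))
E
```

```text
[ 0.5218 -0.0662  0.3236] 0.01687611428316658
140 [ 62  62  58  96 116  74  56  52  51  46  94 171 117  74  71  79  68  24   2   1]
141 [ 60  65  62  97 118  78  59  56  54  52  97 172 123  79  78  69  29   2   1   2]
142 [ 66  68  65  99 124  81  62  59  57  54  98 169 135  90  68  32   3   1   2   2]
143 [ 68  77  70 102 130  90  63  60  56  55  61 128 156  85  31   3   4   1   2   2]
144 [ 26  55  75 105 137  95  62  60  60  61  43  42  57  31   1   4   0   2   2   1]
145 [  2  11  37  74 109  95  68  63  62  60  31   3   4   0   2   1   1   2   2   2]
146 [ 0  3  2 12 46 81 66 49 46 49 18  3  2  0  1  2  2  3  2  1]
147 [ 2  1  3  7 18 73 61 39 54 64 27  3  1  1  2  2  3  2  2  2]
148 [ 2  2  1  5 20 76 65 45 73 72 26  3  1  2  2  3  2  2  2  2]
149 [ 2  2  1  3 20 73 64 49 67 57 22  3  1  2  2  2  1  2  1  3]
150 [ 1  1  1  3 17 66 62 42 45 44 24  4  0  2  2  2  2  2  2  1]
151 [ 1  2  1  3 15 61 62 39 35 38 25  5  1  2  2  2  2  3  2  3]
152 [ 2  2  2  2 12 58 69 45 37 42 31  9  1  1  2  2  2  1  3  1]
153 [ 2  2  2  2 11 56 72 48 39 41 34 10  1  1  2  2  1  3  2  2]
154 [ 1  2
[... 1472 characters left out ...]
6 60 56 31  8  3  2  2  2  1  2  1]
177 [ 2  2  1  2  1  8 30 54 55 55 53 43 12  2  2  1  1  1  2  2]
178 [ 1  3  1  1  1  8 30 32 38 48 42 25  8  2  1  2  1  2  1  1]
179 [ 1  0  1  2  1  3 42 71 40 25 26 46 17  2  2  2  1  1  2  1]
180 [ 2  1  2  2  1  5 36 73 57 45 42 50 19  2  1  2  2  1  1  2]
181 [ 2  1  1  2  0  3 27 65 56 45 41 40 14  3  1  0  1  1  2  1]
182 [ 1  2  2  1  1  3  8 26 35 33 42 25  1  0  1  2  1  2  1  2]
183 [ 2  1  0  2  1  1  1  2  5  7 18  9  2  1  1  1  1  2  2  1]
184 [1 0 1 1 2 2 0 0 2 4 1 2 0 1 2 2 1 1 2 1]
185 [1 1 2 1 1 1 2 0 2 0 2 1 1 2 0 1 1 1 2 1]
-0.1205 [[242.3939 180.3959]]
-0.1065 [[242.1808 176.1614]]
0 [[240.4583 141.8863]]
0.02 [[240.1134 135.013 ]]
```

```bash
cat >> h.py <<'E'
from scipy.optimize import minimize
K=8
def render(c,hulls,box):
    x0,y0,x1,y1=box;im=np.zeros(((y1-y0)*K,(x1-x0)*K),np.uint8)
    for p in hulls:
        q=(proj(c,p)-[x0,y0]+.5)*K-.5
        cv2.fillConvexPoly(im,cv2.convexHull(np.round(q*16).astype(np.int32)),255,shift=4)
    return cv2.resize(im,(x1-x0,y1-y0),interpolation=cv2.INTER_AREA)/255.
def lamp_hulls(foot,tx=0,ty=0,top=.11):
    a=np.array([tx,ty,1.]);f=np.array(foot)
    return [cyl(f,a,.008,.008,.014),cyl(f,a,.0075,.0075,top)]
RT=np.array([.596,.803])/1.0
def fit_lamp(S,bg,foot0,box,free_z=False):
    d=lampmask(S['pixels'],bg,box);M=np.clip(d/32.,0,1)
    def cost(p):
        f=foot0+np.array([p[0]*.596-p[1]*.803,p[0]*.803+p[1]*.596,0])/1000
        t=p[2]/1000*RT
        return np.abs(render(S,lamp_hulls(f,*t),box)-M).sum()
    r=minimize(cost,[0,0,0],method='Nelder-Mead',options=dict(initial_simplex=[[0,0,0],[3,0,0],[0,3,0],[0,0,15]],xatol=.05,fatol=.02))
    p=r.x;return foot0+np.array([p[0]*.596-p[1]*.803,p[0]*.803+p[1]*.596,0])/1000,p,r.fun
def fit_mouth(c,box,x0=(.538,-.004)):
    a,b,e,f=box;im=c['pixels'][b:f,a:e].astype(int);m=(im[...,0]-im[...,2]<22)
    M=np.zeros(m.shape)
    for i,r in enumerate(m):
        k=np.flatnonzero(r)
        if len(k)>2:M[i,k[0]:k[-1]+1]=1
    cost=lambda p:np.abs(render(c,[cyl(np.r_[p,.145],[0,0,1],.02,.02,.03),cyl(np.r_[p,.10],[0,0,1],.031,.031,.045)],box)-M).sum()
    r=minimize(cost,x0,method='Nelder-Mead',options=dict(initial_simplex=[x0,np.add(x0,[.004,0]),np.add(x0,[0,.004])],xatol=1e-4,fatol=.02))
    return r.x,r.fun,M
E
python3 - <<'E'
from h import *
np.set_printoptions(linewidth=200,precision=4,suppress=True)
bg=cv2.cvtColor(cv2.imread('pics/s4.png'),cv2.COLOR_BGR2RGB)
S=cap('scene');s=readout.get_state();p=s['ee_pos'];print(p,np.abs(s['qvel']).max())
f,q,c=fit_lamp(S,bg,p-[0,0,.1205],(230,150,256,190));print('lamp foot app',f,q,c,'rel TCP',f-p)
S4=dict(S);S4['pixels']=bg
m,c,M=fit_mouth(S4,(248,174,286,196));print('mouth app',m,c)
for r in M.astype(int):print(''.join('.#'[v] for v in r))
d=np.r_[m-f[:2],0];print('shift world',d,'tool',s['tcp_rot'].T@d*100)
E
```

```text
[ 0.5218 -0.0668  0.3237] 0.007954107821382315
lamp foot app [ 0.5238 -0.0678  0.2032] [ 0.3725 -2.211  -0.9522] 52.46299019607844 rel TCP [ 0.002  -0.001  -0.1205]
mouth app [ 0.5427 -0.0068] 30.031372549019608
......................................
......................................
......................................
......................................
......................................
......................................
...............######.................
.............##########...............
............############..............
...........##############.............
...........##############.............
...........##############.............
...........##############.............
............#############.............
............#############.............
...........##############.............
..........#################...........
.........###################..........
........####################..........
........#####################.........
........#####################.........
........#####################.........
shift world [0.019 0.061 0.   ] tool [ 0.0747  6.3884 -0.004 ]
```

```bash
python3 - <<'E'
from h import *
np.set_printoptions(linewidth=220)
bg=cv2.cvtColor(cv2.imread('pics/s4.png'),cv2.COLOR_BGR2RGB).astype(int)
im=bg[177:202,250:284]
print((im[...,0]-im[...,2]))
S=cap('scene')
for z,r in((.175,.02),(.175,.013),(.145,.031)):
  q=proj(S,cyl(np.array([.5395,-.0047,z-.001]),[0,0,1],r,r,.001)[48:]);print(z,r,q.min(0),q.max(0))
E
```

```text
[[ 73  73  73  72  71  71  69  71  73  73  74  74  74  73  72  73  73  71  71  72  72  73  74  74  73  74  73  72  71  72  72  72  73  73]
 [ 72  71  72  71  70  70  70  73  74  74  73  73  74  75  75  75  76  77  76  76  76  76  75  74  72  72  71  71  72  73  73  72  72  73]
 [ 71  69  69  69  71  71  71  72  73  73  74  75  79  64  52  55  45  48  64  77  80  77  73  71  72  72  72  73  74  73  73  74  74  75]
 [ 70  70  71  72  71  71  72  71  71  75  70  60  39  12   8  12   4   3  12  30  48  68  77  73  72  73  74  74  75  75  75  75  76  76]
 [ 70  70  73  71  71  71  71  72  75  62  31  10  -2  -6   2   3   4  -1  -5  -3   2  26  65  78  74  74  74  74  74  76  76  76  76  76]
 [ 71  71  71  71  71  71  71  73  74  36  -7 -10   2  15  18  17  18  17  16   9  -8 -10  30  69  76  75  74  74  75  76  76  75  76  76]
 [ 71  71  70  70  70  70  72  77  62  10 -13  -1  16  18  18  16  16  15  17  21   4 -12  -2  50  80  76  75  76  75  76  75  75  76  76]
 [ 71  70  71  70  73  73  75  81  55  -1 -13   2  17  19  17  16  15  16  18  20   7  -8 -11  47  81  77  76  77  76  76  76  
[... 1878 characters left out ...]
 3  -2  -3  -3   0   2   6   9   7   6   8  10  10  45  72  76  73  74  73  73]
 [ 56  14  11   4 -14 -12  10  19  19  19  19  16  16  14  10   7   5   6   5   6   7   7   6   8  13  16  13  24  63  77  74  74  74  74]
 [ 52 -17 -28 -25 -25 -19   0  17  17  17  17  16  14  11   7   4   3   3   4   6   8   9  13  16  16  17  13  27  66  78  75  75  74  74]
 [ 92  11 -22 -11  -5   3  11  17  17  16  16  16  15  14  11   8   6   8   9  11  14  17  18  17  17  16  11  27  67  77  74  75  74  74]]
0.175 0.02 [258.10910441 179.14998113] [272.91672934 188.34749333]
0.175 0.013 [260.70010085 180.73001974] [270.32507264 186.70797349]
0.145 0.031 [254.30539375 185.24326232] [276.92631498 199.59049085]
```

```bash
sed -i 's|m=(im\[...,0\]-im\[...,2\]<22)|v=im[...,0]-im[...,2];m=v<45|; s|M\[i,k\[0\]:k\[-1\]+1\]=1|M[i]=np.clip((72-v[i])/55,0,1);M[i,k[0]+1:k[-1]]=1|; s|M=np.clip(d/32.,0,1)|M=np.clip((d-3)/th,0,1)|; s|box,free_z=False|box,th=26.|' h.py
python3 - <<'E'
from h import *
np.set_printoptions(linewidth=200,precision=4,suppress=True)
bg=cv2.cvtColor(cv2.imread('pics/s4.png'),cv2.COLOR_BGR2RGB)
S=cap('scene');s=readout.get_state();p=s['ee_pos'];print(p,np.abs(s['qvel']).max())
S4=dict(S);S4['pixels']=bg
m,c,M=fit_mouth(S4,(246,174,288,197));print('mouth app',m,c)
for th in(20,26,34):
  f,q,c=fit_lamp(S,bg,p-[0,0,.1205],(230,150,256,190),th);print('lamp foot app',f,q,c,'rel TCP',f-p)
  d=np.r_[m-f[:2],0];print('shift world',d,'tool',s['tcp_rot'].T@d*100)
E
```

```text
[ 0.5218 -0.0669  0.3238] 0.006581921725679216
mouth app [ 0.5409 -0.0055] 20.834224598930483
lamp foot app [ 0.5235 -0.0684  0.2033] [-0.1748 -2.2211  0.1804] 16.864705882352943 rel TCP [ 0.0017 -0.0015 -0.1205]
shift world [0.0174 0.0629 0.    ] tool [ 0.2876  6.5222 -0.0025]
lamp foot app [ 0.5234 -0.0683  0.2033] [-0.1912 -2.1436 -1.0914] 13.643288084464555 rel TCP [ 0.0016 -0.0014 -0.1205]
shift world [0.0175 0.0629 0.    ] tool [ 0.2797  6.5213 -0.0024]
lamp foot app [ 0.5228 -0.068   0.2033] [-0.2319 -1.474  -0.923 ] 20.12549019607843 rel TCP [ 0.001  -0.0011 -0.1205]
shift world [0.018  0.0625 0.    ] tool [ 0.2149  6.5038 -0.0024]
```

Emit:
step_arm(
  deltas=[
    {"x":0.1,"y":2,"z":0,"rx":0,"ry":0,"rz":0,"claw":-0.9},
    {"x":0.2,"y":4.5,"z":0,"rx":0,"ry":0,"rz":0,"claw":-0.9},
    {"x":0.3,"y":6.5,"z":0,"rx":0,"ry":0,"rz":0,"claw":-0.9},
    {"x":0.3,"y":6.5,"z":0,"rx":0,"ry":0,"rz":0,"claw":-0.9},
    {"x":0.3,"y":6.5,"z":0,"rx":0,"ry":0,"rz":0,"claw":-0.9},
  ],
)

```text
t: 14.75
ee_pos: [0.5391, -0.0035, 0.3236]
tcp_rot: [[-0.952, 0.307, -0.0], [0.307, 0.952, -0.001], [0.0, -0.001, -1.0]]
wrist_force: [0.2, -0.5, -0.9]
grip_width: 0.0174
gripper_force: 20.0
```

Emit:
step_arm(
  deltas=[
    {"x":0,"y":0,"z":0,"rx":0,"ry":0,"rz":0,"claw":-0.9},
    {"x":0,"y":0,"z":0,"rx":0,"ry":0,"rz":0,"claw":-0.9},
  ],
)

```text
t: 14.95
ee_pos: [0.539, -0.004, 0.3239]
tcp_rot: [[-0.951, 0.309, 0.0], [0.309, 0.951, -0.0], [-0.0, -0.0, -1.0]]
wrist_force: [0.4, -0.4, -0.8]
grip_width: 0.0174
gripper_force: 20.0
```

```bash
python3 - <<'E'
from h import *
np.set_printoptions(linewidth=200,precision=4,suppress=True)
bg=cv2.cvtColor(cv2.imread('pics/s4.png'),cv2.COLOR_BGR2RGB)
S=cap('scene','s7.png');s=readout.get_state();p=s['ee_pos'];print(s['t'],p,np.abs(s['qvel']).max(),s['tcp_rot'][:,2])
m=np.array([.540,-.005])
for th in(20,26):
  f,q,c=fit_lamp(S,bg,p-[0,0,.1205],(250,140,280,186),th);print('lamp foot app',f,q,c,'rel TCP',f-p)
  d=np.r_[m-f[:2],0];print('shift world',d,'tool',s['tcp_rot'].T@d*100)
h=proj(S,[f+[0,0,.15],f+[0,0,.116]]);print('head top/bottom',h)
x,y=int(h[0,0]),int(h[0,1]);print(S['pixels'][y-8:y+14,x-9:x+10].min(2))
a=cv2.imread('pics/s7.png')[110:200,215:335];cv2.imwrite('pics/c7.png',cv2.resize(a,(800,600),interpolation=cv2.INTER_CUBIC))
E
```

```text
15.0 [ 0.539  -0.0037  0.3239] 0.004880394324306503 [ 0.0002 -0.0001 -1.    ]
lamp foot app [ 0.5411 -0.0054  0.2034] [-0.1446 -2.7122 -3.4807] 23.511764705882353 rel TCP [ 0.0021 -0.0017 -0.1205]
shift world [-0.0011  0.0004  0.    ] tool [ 0.1216  0.005  -0.    ]
lamp foot app [ 0.5409 -0.0054  0.2034] [-0.27   -2.5471 -5.2655] 20.129562594268478 rel TCP [ 0.0019 -0.0017 -0.1205]
shift world [-0.0009  0.0004  0.    ] tool [ 0.1019  0.0116 -0.    ]
head top/bottom [[264.9345 127.2534]
 [265.0702 138.8987]]
[[ 32  32  34  32  32  33  31  30  28  34 101 134 108  74  72  83 100 103  68]
 [ 32  34  32  33  32  31  31  28  26  30 100 138  92  38  65  85 100 107  94]
 [ 30  29  28  27  25  24  28  42  49  60 112 142  94  29  53  83  99 105 104]
 [ 28  41  44  51  70  76  80 103 112 113 128 140  94  26  37  76 102 105 103]
 [ 70  88  88  91 103 110 106 118 129 133 136 138  94  25  25  60  96 105 102]
 [ 96 110 106 105 104 105  89  85  84 111 129 116  71  26  21  43  89 106 103]
 [ 91 105 102 102 103 103  98  75  39  89 127  93  38  21  21  44  90 106 103]
 [ 86 102 103 102 102 103 108  71 
[... 451 characters left out ...]
05 102 103 103 107  67  77 112 115 119 124  93  35  41  90 106 103]
 [ 73  95 107 103 102 103 106  67  78 113 117 121 126  94  36  41  90 106 102]
 [ 89  92 106 103 101 104 107  67  77 114 117 120 125  93  36  42  90 106 102]
 [105  88 100 102 102 103 107  67  77 113 117 120 125  93  35  43  91 106 102]
 [122 101  94 102 103 102 107  68  78 113 115 120 125  92  35  41  89 104 105]
 [132 120 104 103 101 103 107  68  78 114 115 119 123  90  31  39  88 108 118]
 [133 132 128 113 101 101 107  68  77 114 116 118 120 107  67  45  85 118 132]
 [134 136 137 131 117 107 104  66  77 112 114 118 118 121 113  97 110 131 135]
 [134 134 134 134 135 123 112  73  77 111 117 120 109 116 131 134 134 133 131]]
```

Emit:
step_arm(
  deltas=[
    {"x":0.12,"y":0,"z":0.8,"rx":0,"ry":0,"rz":0,"claw":-0.9},
    {"x":0.12,"y":0,"z":1.6,"rx":0,"ry":0,"rz":0,"claw":-0.9},
    {"x":0.12,"y":0,"z":2.2,"rx":0,"ry":0,"rz":0,"claw":-0.9},
    {"x":0.12,"y":0,"z":2.2,"rx":0,"ry":0,"rz":0,"claw":-0.9},
    {"x":0.12,"y":0,"z":2.2,"rx":0,"ry":0,"rz":0,"claw":-0.9},
  ],
)

```text
t: 15.5
ee_pos: [0.538, -0.0022, 0.3015]
tcp_rot: [[-0.952, 0.307, -0.0], [0.307, 0.952, -0.0], [0.0, -0.0, -1.0]]
wrist_force: [1.3, 0.8, 0.5]
grip_width: 0.0174
gripper_force: 20.0
```

```bash
python3 - <<'E'
from h import *
np.set_printoptions(linewidth=200,precision=4,suppress=True)
bg=cv2.cvtColor(cv2.imread('pics/s4.png'),cv2.COLOR_BGR2RGB)
S=cap('scene','s8.png');s=readout.get_state();p=s['ee_pos'];print(s['t'],p,np.abs(s['qvel']).max(),s['wrist_force'])
m=np.array([.540,-.005])
f,q,c=fit_lamp(S,bg,p-[0,0,.1205],(252,150,278,178),26);print('tube only: ',f,q,c)
# overlay: predicted lamp foot & mouth rim on enlarged crop
a=cv2.imread('pics/s8.png')[140:200,225:305];a=cv2.resize(a,(800,600),interpolation=cv2.INTER_NEAREST)
def dr(P,col):
  q=((proj(S,P)-[225,140]+.5)*10).astype(int)
  cv2.polylines(a,[q.reshape(-1,1,2)],True,col,1)
dr(cyl(np.r_[m,.174],[0,0,1],.013,.013,.001)[48:],(0,0,255))
dr(cyl(np.r_[m,.174],[0,0,1],.02,.02,.001)[48:],(0,255,255))
F=p+[.0020-.0012*0,-.0017,-.1205];dr(cyl(F,[0,0,1],.008,.008,.014)[:48],(0,255,0))
cv2.imwrite('pics/c8.png',a)
E
```

```text
15.55 [ 0.5381 -0.0022  0.3018] 0.0034640960240041934 [ 0.2539  0.065  -0.089 ]
tube only:  [ 0.5489 -0.0097  0.1813] [  0.4413 -13.0917  -2.0214] 11.303318250377075
```

View pics/c8.png

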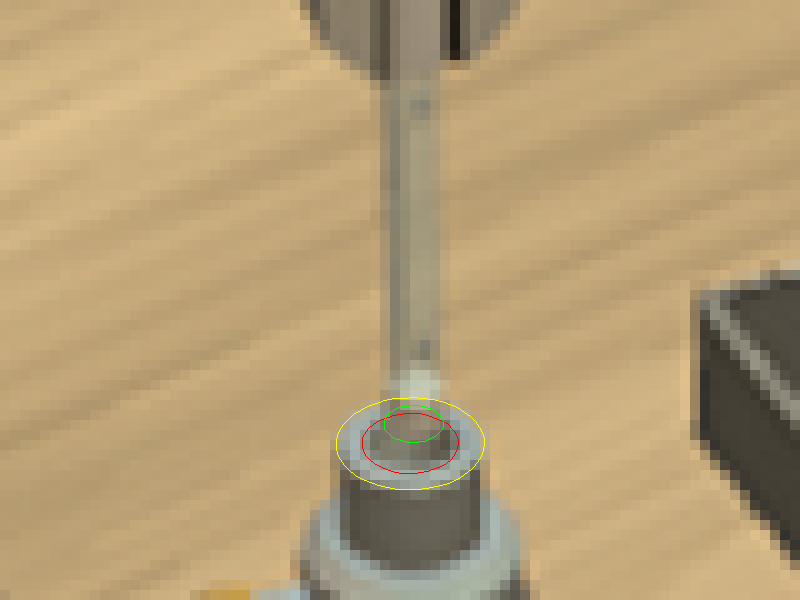

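The lamp hangs over the hole, with its axis at crop column 415 against a rim centre of 411, so about 1 mm to the right. I'll correct that and lower it slowly, settling as it goes.

Emit:
step_arm(
  deltas=[
    {"x":0,"y":-0.1,"z":0,"rx":0,"ry":0,"rz":0,"claw":-0.9},
    {"x":0,"y":-0.1,"z":0,"rx":0,"ry":0,"rz":0,"claw":-0.9},
    {"x":0,"y":-0.1,"z":0,"rx":0,"ry":0,"rz":0,"claw":-0.9},
    {"x":0,"y":-0.1,"z":0,"rx":0,"ry":0,"rz":0,"claw":-0.9},
    {"x":0,"y":-0.1,"z":0,"rx":0,"ry":0,"rz":0,"claw":-0.9},
  ],
)

```text
t: 16.05
ee_pos: [0.5378, -0.0031, 0.3018]
tcp_rot: [[-0.952, 0.307, 0.0], [0.307, 0.952, 0.0], [-0.0, 0.0, -1.0]]
wrist_force: [0.7, -0.8, -0.1]
grip_width: 0.0173
gripper_force: 20.0
```

```bash
python3 - <<'E'
from h import *
np.set_printoptions(linewidth=200,precision=4,suppress=True)
bg=cv2.cvtColor(cv2.imread('pics/s4.png'),cv2.COLOR_BGR2RGB)
S=cap('scene','s9.png');s=readout.get_state();p=s['ee_pos'];print(s['t'],p,np.abs(s['qvel']).max(),'tooly',.307*p[0]+.952*p[1],'toolx',-.952*p[0]+.307*p[1])
d=lampmask(S['pixels'],bg,(258,150,274,187))
for i,r in enumerate(d): 
  if i>14: print(150+i,r)
S_=S['pixels'][172:190,256:276].astype(int);print(S_.sum(2)//3)
E
```

```text
16.1 [ 0.5378 -0.0031  0.3018] 0.002303511878710413 tooly 0.16209429634659295 toolx -0.5129049830551191
165 [ 2  1  0  2 13 44 52 33 26 32 21  4  1  0  2  2]
166 [ 1  2  1  1  9 38 54 37 32 35 20  4  0  2  2  2]
167 [ 1  2  1  2  3 36 56 40 33 37 27  6  2  2  1  1]
168 [ 1  1  2  1  4 38 59 42 35 38 31  8  1  0  1  1]
169 [ 1  1  2  1  4 41 69 49 33 33 28  8  1  1  1  2]
170 [ 1  1  2  2  4 39 70 47 31 32 27  7  1  1  1  2]
171 [ 1  1  1  2  3 40 65 44 29 28 22  8  2  1  1  0]
172 [ 1  1  2  1  4 39 64 37 23 22 21  6  2  1  2  1]
173 [ 1  1  2  1  4 36 57 35 27 39 29  5  1  0  1  1]
174 [ 1  2  1  3  4 40 60 39 43 57 34  6  1  1  1  1]
175 [ 1  1  1  1  6 37 61 44 50 50 25  6  2  0  0  1]
176 [ 1  0  1  1  9 36 55 35 24 27 22  8  1  1  1  1]
177 [ 1  2  1  1  5 20 43 30 52 50 27  5  2  2  2  0]
178 [ 2  1  1  2 10 22 43 51 60 65 42 10  2  1  1  1]
179 [ 1  1  1  1 20 33 24 43 41 35 18 11  1  1  1  1]
180 [ 0  1  1  2 16 52 40 21 14 24 43 20  1  1  0  1]
181 [ 1  2  1  1  7 42 45 37 24 19 30 12  1  2  1  1]
182 [ 1  1  1  1  2  9 12 19 33 41 29  4  2  2  3  1]
183 [ 1  0  2  1  1  2  
[... 938 characters left out ...]
36 129 146 167 165 158 158 160 162]
 [154 155 155 159 169 167 140 114 116 127 135 139 120 108 151 169 162 163 165 167]
 [158 161 156 162 173 148 110 113 121 126 128 118  97  79 120 159 166 166 169 170]
 [165 167 150 157 174 140 106 116 122 124 115 101  89  78 112 156 166 169 171 170]
 [164 165 133 140 170 154 127 118 119 119 107 103  91  92 141 170 160 163 170 169]
 [159 161 131 117 155 171 161 149 138 132 123 120 133 149 169 164 125 149 174 172]
 [158 162 136  94 112 150 171 173 168 165 163 163 176 176 164 130  84 143 179 172]
 [159 166 140  86  74 100 122 136 143 152 160 160 149 132 119  96  78 140 173 170]
 [164 164 138  91  73  76  77  85  92 103 111 113 100  89  91  92  80 136 167 168]]
```

Emit:
step_arm(
  deltas=[
    {"x":0,"y":0,"z":0.3,"rx":0,"ry":0,"rz":0,"claw":-0.9},
    {"x":0,"y":0,"z":0.7,"rx":0,"ry":0,"rz":0,"claw":-0.9},
    {"x":0,"y":0,"z":1.1,"rx":0,"ry":0,"rz":0,"claw":-0.9},
    {"x":0,"y":0,"z":1.5,"rx":0,"ry":0,"rz":0,"claw":-0.9},
    {"x":0,"y":0,"z":1.8,"rx":0,"ry":0,"rz":0,"claw":-0.9},
  ],
)

```text
t: 16.6
ee_pos: [0.5376, -0.0031, 0.2832]
tcp_rot: [[-0.952, 0.307, -0.001], [0.307, 0.952, -0.0], [0.0, -0.0, -1.0]]
wrist_force: [0.8, 0.4, -1.9]
grip_width: 0.0173
gripper_force: 20.0
```

Emit:
step_arm(
  deltas=[
    {"x":0,"y":0,"z":0,"rx":0,"ry":0,"rz":0,"claw":-0.9},
    {"x":0,"y":0,"z":0,"rx":0,"ry":0,"rz":0,"claw":-0.9},
  ],
)

```text
t: 16.8
ee_pos: [0.5378, -0.0032, 0.2837]
tcp_rot: [[-0.952, 0.307, -0.0], [0.307, 0.952, -0.0], [0.0, -0.0, -1.0]]
wrist_force: [-0.6, -0.2, 0.1]
grip_width: 0.0176
gripper_force: 20.0
```

```bash
python3 - <<'E'
from h import *
np.set_printoptions(linewidth=200,precision=4,suppress=True)
S=cap('scene','s10.png');s=readout.get_state();p=s['ee_pos'];print(s['t'],p,np.abs(s['qvel']).max(),s['wrist_force'],'tooly',.307*p[0]+.952*p[1],'toolx',-.952*p[0]+.307*p[1])
S_=S['pixels'][174:192,256:276].astype(int);print(S_.sum(2)//3)
E
```

```text
16.85 [ 0.5378 -0.0032  0.2838] 0.004298529899789936 [-0.0812 -0.7893 -1.0884] tooly 0.16206420342875463 toolx -0.5129981614748583
[[161 160 161 160 156 153 149 130 120 137 149 149 148 155 160 157 156 155 153 152]
 [161 159 156 152 152 153 153 131 121 140 149 148 147 152 157 155 153 154 155 159]
 [155 152 151 153 156 160 157 133 119 139 149 147 146 150 154 154 156 159 163 166]
 [151 155 158 160 160 162 155 127 117 138 148 147 145 151 157 160 164 165 164 162]
 [154 158 160 159 158 159 150 130 123 137 147 144 145 158 165 165 164 162 160 157]
 [157 157 158 156 155 156 153 139 127 139 140 134 147 161 164 161 158 156 156 155]
 [156 156 154 155 155 158 166 152 129 146 135 126 150 167 166 159 155 156 155 157]
 [156 156 155 157 164 169 163 142 122 137 138 126 132 151 166 165 158 158 160 163]
 [154 155 155 159 169 167 137 127 133 153 171 169 138 110 149 169 164 164 166 168]
 [158 161 157 162 174 149 100 135 166 179 191 197 160  92 116 159 166 168 169 170]
 [165 167 150 157 175 140  90 132 175 186 193 200 162  93 108 156 166 169 171 170]
 [165 165 133 140 170 156 122 116 133 153 161 167 143 103 138 171 161 164 170 169]
 [159 161 132 118 156 171 162 143 128 133 139 141 147 152 168 164 125 149 175 173]
 [158 162 137  94 112 150 171 173 167 165 166 167 175 174 164 129  83 143 179 173]
 [159 166 140  85  75 100 122 137 144 152 159 159 149 132 118  99  77 140 173 169]
 [164 163 138  90  73  78  76  85  92 103 111 113 101  90  92  91  81 136 167 168]
 [160 156 141  96  76  81  83  85  87  89  90  91  92  96  95  94  82 141 172 167]
 [147 157 147  96  75  81  84  88  89  92  93  95  97  97  96  92  80 146 176 165]]
```

The foot is inside the mouth, with dark gaps of equal width on both sides (columns 262 and 269) and no side force. Continuing slowly.

Emit:
step_arm(
  deltas=[
    {"x":0,"y":0,"z":0.4,"rx":0,"ry":0,"rz":0,"claw":-0.9},
    {"x":0,"y":0,"z":0.9,"rx":0,"ry":0,"rz":0,"claw":-0.9},
    {"x":0,"y":0,"z":1.4,"rx":0,"ry":0,"rz":0,"claw":-0.9},
    {"x":0,"y":0,"z":1.9,"rx":0,"ry":0,"rz":0,"claw":-0.9},
    {"x":0,"y":0,"z":2.4,"rx":0,"ry":0,"rz":0,"claw":-0.9},
  ],
)

```text
t: 17.35
ee_pos: [0.5377, -0.0032, 0.2591]
tcp_rot: [[-0.952, 0.307, -0.0], [0.307, 0.952, -0.0], [0.0, -0.0, -1.0]]
wrist_force: [-0.5, 1.0, 1.3]
grip_width: 0.0176
gripper_force: 20.0
```

Emit:
step_arm(
  deltas=[
    {"x":0,"y":0,"z":0.5,"rx":0,"ry":0,"rz":0,"claw":-0.9},
    {"x":0,"y":0,"z":1.0,"rx":0,"ry":0,"rz":0,"claw":-0.9},
    {"x":0,"y":0,"z":1.5,"rx":0,"ry":0,"rz":0,"claw":-0.9},
    {"x":0,"y":0,"z":2.0,"rx":0,"ry":0,"rz":0,"claw":-0.9},
    {"x":0,"y":0,"z":2.5,"rx":0,"ry":0,"rz":0,"claw":-0.9},
  ],
)

```text
t: 17.85
ee_pos: [0.5378, -0.0032, 0.2343]
tcp_rot: [[-0.952, 0.307, 0.0], [0.307, 0.952, 0.0], [-0.0, 0.0, -1.0]]
wrist_force: [-0.4, -0.3, -0.9]
grip_width: 0.0172
gripper_force: 20.0
```

Emit:
step_arm(
  deltas=[
    {"x":0,"y":0,"z":0.5,"rx":0,"ry":0,"rz":0,"claw":-0.9},
    {"x":0,"y":0,"z":1.0,"rx":0,"ry":0,"rz":0,"claw":-0.9},
    {"x":0,"y":0,"z":1.5,"rx":0,"ry":0,"rz":0,"claw":-0.9},
    {"x":0,"y":0,"z":2.0,"rx":0,"ry":0,"rz":0,"claw":-0.9},
    {"x":0,"y":0,"z":2.4,"rx":0,"ry":0,"rz":0,"claw":-0.9},
  ],
)

```text
t: 18.35
ee_pos: [0.5377, -0.0031, 0.2102]
tcp_rot: [[-0.952, 0.307, -0.0], [0.307, 0.952, 0.0], [0.0, -0.0, -1.0]]
wrist_force: [0.4, -0.6, 0.2]
grip_width: 0.0177
gripper_force: 20.0
```

Emit:
step_arm(
  deltas=[
    {"x":0,"y":0,"z":0.1,"rx":0,"ry":0,"rz":0,"claw":-0.9},
    {"x":0,"y":0,"z":0.1,"rx":0,"ry":0,"rz":0,"claw":-0.9},
    {"x":0,"y":0,"z":0.1,"rx":0,"ry":0,"rz":0,"claw":-0.9},
    {"x":0,"y":0,"z":0.1,"rx":0,"ry":0,"rz":0,"claw":-0.9},
  ],
)

```text
t: 18.75
ee_pos: [0.5379, -0.0032, 0.21]
tcp_rot: [[-0.952, 0.307, 0.0], [0.307, 0.952, 0.0], [-0.0, 0.0, -1.0]]
wrist_force: [-0.4, -0.5, -0.9]
grip_width: 0.0172
gripper_force: 20.0
```

```bash
python3 - <<'E'
from h import *
np.set_printoptions(linewidth=200,precision=4,suppress=True)
bg=cv2.cvtColor(cv2.imread('pics/s4.png'),cv2.COLOR_BGR2RGB)
S=cap('scene','s11.png');s=readout.get_state();p=s['ee_pos'];print(s['t'],p,np.abs(s['qvel']).max(),s['wrist_force'],s['gripper_force'],s['grip_width'],'tooly',.307*p[0]+.952*p[1],'toolx',-.952*p[0]+.307*p[1])
print(S['pixels'][170:190,256:276].astype(int).sum(2)//3)
a=cv2.imread('pics/s11.png')
A=np.hstack([cv2.resize(a[140:200,236:296],(500,500),interpolation=cv2.INTER_CUBIC),cv2.resize(a[100:240,180:264],(300,500))]);cv2.imwrite('pics/c11.png',A)
E
```

```text
18.8 [ 0.5379 -0.0031  0.2099] 0.0030146912040631933 [ 0.2486  0.8785 -0.9862] 19.984776377677917 0.0172398110775389 tooly 0.16215706117773493 toolx -0.5130287853235252
[[ 93 109 129 122 122 127  94  76 115 134 139 143 124  65  42 104 127 123 120 126]
 [119 111 126 122 122 126 101  83 114 134 139 143 123  64  42 104 126 121 121 138]
 [145 114 118 122 122 125 108  90 113 135 138 142 121  62  41 104 124 122 139 157]
 [160 131 117 120 121 126 108  89 114 133 138 139 133  77  37 101 127 139 156 159]
 [167 157 135 120 120 123 107  89 113 133 137 139 143 100  49  98 140 154 157 155]
 [162 164 152 136 127 124 105  78 107 132 137 137 134 134 118 131 154 157 158 159]
 [157 153 154 156 154 143 119  87 107 135 141 129 132 155 155 155 160 161 165 166]
 [153 156 159 162 165 160 148 120 122 141 141 124 137 157 161 162 165 167 166 164]
 [155 159 161 160 160 160 157 135 125 141 136 124 145 162 167 166 165 164 160 158]
 [157 158 159 157 156 156 153 133 121 140 138 136 151 163 164 162 160 157 158 157]
 [158 157 157 155 157 160 161 138 123 148 149 150 156 165 167 160 155 157 156 157]
 [157 156 156 159 166 170 162 132 119 139 142 139 141 152 168 167 158 159 161 163]
 [156 156 156 160 171 169 136 114 118 126 129 129 115 109 153 172 165 164 167 168]
 [159 162 158 164 175 150 106 110 122 128 130 130 110  83 118 161 167 168 172 172]
 [165 169 151 158 175 142 105 114 123 128 131 129 112  83 111 157 166 170 172 171]
 [165 167 135 141 171 156 127 119 118 125 127 125 106  97 141 172 162 165 172 170]
 [161 162 132 118 157 171 164 149 137 138 138 137 140 151 170 165 127 150 175 174]
 [159 163 138  92 113 151 172 175 169 168 167 168 178 177 164 131  83 144 180 174]
 [160 166 140  86  73  99 124 137 144 153 160 161 150 133 120  98  77 140 175 170]
 [164 165 139  90  73  77  77  85  93 103 112 114 101  89  92  91  81 136 169 169]]
```

View pics/c11.png

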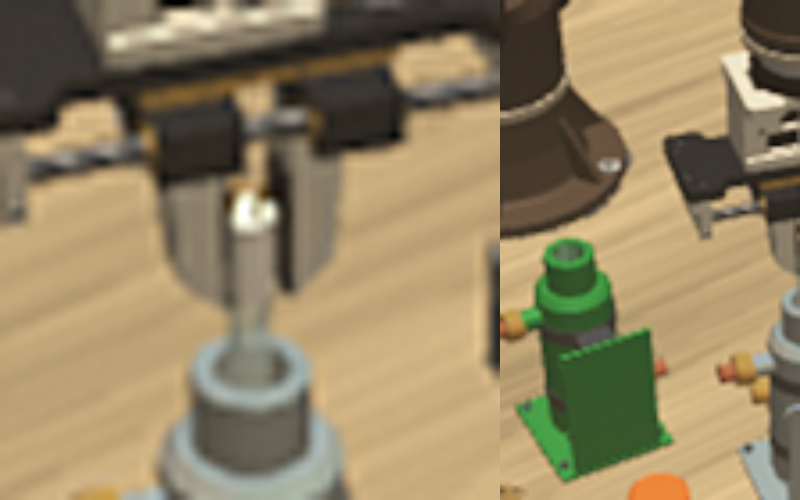

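The lamp stands inside the bore, its axis at crop column 252 against a rim centre of about 250. The head is clear above the mouth and nothing touches. The arm has settled with an underside gap of about 31 mm, so I'm handing in.

```bash
python3 -c "
from bench import env
print(env.finish_job())"
```

```text
the job is handed in; nothing more can be done
None
```

I handed the job in with the black cover released in the caddy's open bay and the lamp held still and upright in the bore; no verdict came back. The underside of the head is about 31 mm above the mouth. Centring along the scene camera's line of sight is known only to about 1–2 mm, against the 3.5 mm limit.

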